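# Load the bar-feed fixture and pin the bars

### The arm

A 6-joint arm with a two-finger parallel gripper is mounted at the origin on a cart in front of the work surface, level with it; the furniture and walls round the work are solid. World frame = base frame: x ahead of the robot, y to its left, z up, the work surface at z = 0. Lengths are in mm, angles in rad, forces in N, time in s.
With the tool pointing down it reaches from about 275 to 750 mm from the base axis. Payload 10.2 kg.
Tool frame: the origin (TCP) lies midway between the tips of the shut fingers; the grasp point (between the pads) lies grip_depth behind it (grip_depth is the distance from the TCP to the grasp point, in mm); z points along the fingers, y is the line along which they close (so a half turn about z gives the same grasp; the last joint's range is limited). The gripper opens to 85 mm and grips with 20 to 120 N. Pads are 22 mm wide; open, the fingers measure 114 mm over their backs; the gripper's body (76 mm by 85 mm) begins 54 mm behind the grasp point. The pads swing forward as they close: fully open they stand 13 mm farther back than shut.
Start: joints at [1.097, 0.313, 1.498, -0, 1.331, -0.223], TCP at [130.307, 508.578, 231.294] pointing down, gripper open.
Joint ranges: [-2.94, 2.94], [-0.97, 2.17], [0.19, 2.56], [-1.23, 4.37], [0.02, 3.11], [-2.88, 2.88]. Speed limits (rad/s): [2.39, 2.39, 3.01, 3.14, 3.14, 3.14].

### API

Orientations are given as a unit quaternion [w, x, y, z].
In Python, from rig import * gives the robot as it stands.
- The arm moves only by the tool servo_tool, never from a script. Its argument "commands" is a list of rows, each a list of 3 entries, a list of its own where there are three numbers: the gripper command: -1 is fully open, 1 is shut, values between are in proportion, then the shift along the tool's x, y, z in m, then the turn, a rotation vector about the tool's x, y, z in units of 6 degrees (1.0 is 6 degrees). In form: [[grip, [dx, dy, dz], [ax, ay, az]], ...]. A call has 1 to 10 rows; each row shifts and turns the commanded pose from where the row before left it, along the tool's axes as they then stand; what a row does not reach is not made up. A row lasts 1/12 s, in which the tool goes at most 41.7 mm and 7.16 degrees, less where a joint would pass 70% of its speed; a pose out of reach is approached as far as the arm can. A call is refused whole if a number of a shift passes 0.0417 or a number of a turn 1, either way. A call with a gripper value outside its range is refused whole. The fingers move at their own pace and stop on an object; "squeeze" is the grip in N (left out, the last holds). Time passes only in rows, so rows that do not move let the fingers close. It gives the time, the measured TCP pose, the force, the opening and the grip force at its end, in the units of the state.
- sense(): the state, without advancing time (a new reading comes with each control period).
- capture(name): name is "scene" or "top"; returns a dict with "pixels" (384x512x3 uint8, red, green, blue), "z_map" (384x512 float32, mm along the optical axis (not along the pixel's ray), 0 where there is no reading), "fx", "fy", "cx", "cy" (pixels), "distortion" ([k1, k2, p1, p2, k3] as OpenCV has them; the pictures are not rectified), "rvec" (rotation vector, rad) and "tvec" (3), from world to camera coordinates, as OpenCV has them. Camera axes: x right, y down, z forward; pixel columns grow to the right and rows downward; lengths in mm; the calibration is good to about 2 mm. A picture is of the moment at which its call begins.
- finish_job(): hands the job in; it is judged then, once.
The state is a dict: "time_s": time; "joints": joint angles; "dq": joint speeds; "tau": joint torques, N m; "eef_pos": TCP position; "ee_rot": TCP orientation; "force": force on the tool from outside, world axes, zero at the start; "wrist_torque": the same for the moment, N m; "grip_width": opening from 0.0 (shut) to 1.0 (fully open); "grip_force": force on a finger pad.
Only numpy, scipy, OpenCV 4.12 (cv2) and the standard library are available. Lean on these libraries where they do the work, as an engineer would, in place of code of your own. Each camera call takes 0.05 s, during which the arm holds its last target. There are 200 camera calls.

### The job

Load the bar-feed fixture: swing its locking lever fully to unlocked (out to the left), slide the comb gate fully open, then feed every brass bar lying on the bench nose first through a guide tube of its own (any tube) until it is fully home against the stop plate. Retain each bar with one pin from the wooden rack, pushed fully down into the socket behind the bar's tail, then swing the lever fully back to locked; do not disturb the two plaster models.

Things in the scene. Friction and masses are not known exactly. Their poses are not given: they have to be found in the camera images.
- feeder: fixed bar-feed fixture: base plate 190 x 236 x 8 mm, three level square guide tubes 75 mm apart (73 mm long, outside 26, bore 18 mm; first 9 mm flared, 26 mm wide at the mouth), a stop plate 76 mm high whose face is 100 mm past the mouths. Origin: on the worktop under the middle tube's mouth; x = feed direction, y = left across the tubes, z up. Tube axes 55 mm, tops 68 mm (flare 71) above the worktop.
- gate_comb (a joint): sliding comb gate in front of the mouths (fixture x = -4 to -8 mm). 0 = shut (22 mm wide, 72 mm high teeth in front of the bores), 0.0375 m = fully open, against its stop (teeth midway between the tubes); grows as it slides along fixture +y. Friction about 2 N; stays where it is left.
- gate_knob (a point): centre of the top of the gate's handle, an upright black round grip 14 mm thick and 35 mm high at the right-hand (fixture -y) end of the gate; its top is 115 mm above the worktop. Moves with the gate.
- lock_lever (a joint): gate locking lever at the left side of the fixture, turning about an upright axis: 0 = unlocked (points left, fixture +y), 1.57 rad = locked (points back, fixture +x); turns clockwise from above as it grows. Friction about 1 N at the knob; stays where it is left.
- lever_knob (a point): centre of the top of the lever's upright black round knob, 14 mm thick, 40 mm high, top 100 mm above the worktop, 55 mm from the lever's axis. Moves with the lever.
- lever_pivot (a point): point on the locking lever's upright turning axis (fixed), 20 mm above the worktop
- tail_seat_left (a point): point on the left tube's axis (55 mm above the worktop), 60 mm in front of its mouth: here is the centre of the tail end of a bar fully home. 7.5 mm farther out (fixture x = -67.5 mm) is the centre of this tube's pin socket: upright, outside 16 mm square, bore 10 x 10 mm, top 36 mm and bottom 8 mm above the worktop, countersunk to about 16 mm at the top
- tail_seat_middle (a point): point on the middle tube's axis (55 mm above the worktop), 60 mm in front of its mouth: here is the centre of the tail end of a bar fully home. 7.5 mm farther out (fixture x = -67.5 mm) is the centre of this tube's pin socket: upright, outside 16 mm square, bore 10 x 10 mm, top 36 mm and bottom 8 mm above the worktop, countersunk to about 16 mm at the top
- tail_seat_right (a point): point on the right tube's axis (55 mm above the worktop), 60 mm in front of its mouth: here is the centre of the tail end of a bar fully home. 7.5 mm farther out (fixture x = -67.5 mm) is the centre of this tube's pin socket: upright, outside 16 mm square, bore 10 x 10 mm, top 36 mm and bottom 8 mm above the worktop, countersunk to about 16 mm at the top
- bar_1: square brass bar 14 x 14 x 160 mm, 85 g, lying on the worktop; origin: middle of its underside; x runs along it towards the nose (a stepped-down end 10 x 10 mm, 10 mm long), z up. May be absent. Home against the stop, its tail end stands 60 mm in front of the mouth
- bar_1_tail (a point): centre of the bar's plain tail end face
- bar_2: square brass bar 14 x 14 x 160 mm, 85 g, lying on the worktop; origin: middle of its underside; x runs along it towards the nose (a stepped-down end 10 x 10 mm, 10 mm long), z up. May be absent. Home against the stop, its tail end stands 60 mm in front of the mouth
- bar_2_tail (a point): centre of the bar's plain tail end face
- bar_3: square brass bar 14 x 14 x 160 mm, 85 g, lying on the worktop; origin: middle of its underside; x runs along it towards the nose (a stepped-down end 10 x 10 mm, 10 mm long), z up. May be absent. Home against the stop, its tail end stands 60 mm in front of the mouth
- bar_3_tail (a point): centre of the bar's plain tail end face
- pin_rack: fixed wooden block 135 x 36 x 30 mm with a row of three holes 45 mm apart along its x (10 mm wide, 25 mm deep), each holding a retaining pin upright, its square head in line with the block; origin: middle of its underside
- pin_1: retaining pin, 94 mm long, 25 g: steel shaft 8 mm thick and 70 mm long with a black square head 14 x 14 mm and 24 mm high on top; origin: centre of the foot; x, y along the sides of the head, z along the pin to the head. Stands in the rack with its foot 5 mm above the worktop. Pushed fully down in a socket its foot is 8 mm above the worktop and its shaft stands behind the bar's tail (3.5 mm of play)
- pin_1_neck (a point): point on the pin's axis 47 mm above the foot; at bar height when the pin is down in a socket
- pin_2: retaining pin, 94 mm long, 25 g: steel shaft 8 mm thick and 70 mm long with a black square head 14 x 14 mm and 24 mm high on top; origin: centre of the foot; x, y along the sides of the head, z along the pin to the head. Stands in the rack with its foot 5 mm above the worktop. Pushed fully down in a socket its foot is 8 mm above the worktop and its shaft stands behind the bar's tail (3.5 mm of play)
- pin_2_neck (a point): point on the pin's axis 47 mm above the foot; at bar height when the pin is down in a socket
- pin_3: retaining pin, 94 mm long, 25 g: steel shaft 8 mm thick and 70 mm long with a black square head 14 x 14 mm and 24 mm high on top; origin: centre of the foot; x, y along the sides of the head, z along the pin to the head. Stands in the rack with its foot 5 mm above the worktop. Pushed fully down in a socket its foot is 8 mm above the worktop and its shaft stands behind the bar's tail (3.5 mm of play)
- pin_3_neck (a point): point on the pin's axis 47 mm above the foot; at bar height when the pin is down in a socket
- plaster_model_1: cream plaster dental model, 55 x 58 x 24 mm, a loose bystander; origin: middle of its underside
- plaster_model_2: pink plaster dental model, 55 x 58 x 24 mm, a loose bystander; origin: middle of its underside

How it is judged (in metres and radians):
On the way, in this order (a step that is already met when the one before it is completed fails the run):
1. the locking lever is swung to unlocked (value of joint lock_lever below 0.2 rad), for 0.2 s.
2. the comb gate is slid fully open (value of joint gate_comb above 0.033 m), for 0.2 s.
3. every bar present is fed through a tube, nose to the stop plate ((distance between bar_1_tail and tail_seat_left below 0.009 m or distance between bar_1_tail and tail_seat_middle below 0.009 m or distance between bar_1_tail and tail_seat_right below 0.009 m) and (distance between bar_2_tail and tail_seat_left below 0.009 m or distance between bar_2_tail and tail_seat_middle below 0.009 m or distance between bar_2_tail and tail_seat_right below 0.009 m) and (distance between bar_3_tail and tail_seat_left below 0.009 m or distance between bar_3_tail and tail_seat_middle below 0.009 m or distance between bar_3_tail and tail_seat_right below 0.009 m) and angle between the x axis of each of bar_1, bar_2, bar_3 and the x axis of feeder, either way round below 0.1 rad), for 0.2 s.
4. a pin is fully down in the socket behind every bar's tail (((distance between bar_1_tail and pin_1_neck below 0.016 m and z of pin_1 in the frame of feeder below 0.012 m) or (distance between bar_1_tail and pin_2_neck below 0.016 m and z of pin_2 in the frame of feeder below 0.012 m) or (distance between bar_1_tail and pin_3_neck below 0.016 m and z of pin_3 in the frame of feeder below 0.012 m)) and ((distance between bar_2_tail and pin_1_neck below 0.016 m and z of pin_1 in the frame of feeder below 0.012 m) or (distance between bar_2_tail and pin_2_neck below 0.016 m and z of pin_2 in the frame of feeder below 0.012 m) or (distance between bar_2_tail and pin_3_neck below 0.016 m and z of pin_3 in the frame of feeder below 0.012 m)) and ((distance between bar_3_tail and pin_1_neck below 0.016 m and z of pin_1 in the frame of feeder below 0.012 m) or (distance between bar_3_tail and pin_2_neck below 0.016 m and z of pin_2 in the frame of feeder below 0.012 m) or (distance between bar_3_tail and pin_3_neck below 0.016 m and z of pin_3 in the frame of feeder below 0.012 m))), for 0.2 s.
5. the locking lever is swung back to locked (value of joint lock_lever above 1.37 rad), for 0.2 s.
At the end, for the whole second after the job is handed in: Lever over 1.37 rad, gate open over 30 mm; every bar present lies in a tube along the feed direction, tail within 9 mm of its fully-home point; behind each tail a pin is down in the socket (foot within 4 mm of the bottom, axis within 16 mm of the tail); at rest (all of step 3 and all of step 4 and value of joint lock_lever above 1.37 rad and value of joint gate_comb above 0.03 m and linear speed of each of bar_1, bar_2, bar_3, pin_1, pin_2, pin_3 below 0.02 m/s); the robot touches nothing.
It fails at once if a plaster model is shifted by more than 25 mm (distance of any of plaster_model_1, plaster_model_2 from where it was at the start of the episode above 0.025 m).
Of bar_1, bar_2, bar_3 only 2 to 3 are there at a start; the rules pass over those that are not, and their reading is None.
At some moment in a run one of bar_1, bar_2, bar_3 may be knocked a few centimetres aside while the robot is not near it.
It also fails if it takes over 210 s, if anything falls off the work surface, if the arm or the gripper's body presses on something with over 40 N, if the wrist force passes 120 N, or if a joint passes its speed limit or range.

## Working session

There is one attempt and no reset: what is moved stays moved. The work goes in short steps, Python scripts to look and compute and a tool call to move; the robot and the scene stay as the last step left them, time stands still between calls to the robot, and variables do not carry over. Pictures are saved under pics/ and viewed, at most 14 in all, crops included, and the job is handed in when it is done.

Besides the shell and the picture viewer there is one more tool, called after "Request:" as name([rows], argument=value, ...), one row to a line, values as JSON. servo_tool: Moves the arm, as the interface text tells. Its arguments: {"type":"object","properties":{"commands":{"type":"array"},"squeeze":{"type":"number"}},"required":["commands"]}

```bash
ls; mkdir -p pics; cat > h.py <<'E'
from rig import *
import numpy as np, cv2
from scipy.spatial.transform import Rotation as R
def snap(n):
    c=capture(n); np.save('/tmp/%s.npy'%n,c,allow_pickle=True); return c
def load(n): return np.load('/tmp/%s.npy'%n,allow_pickle=True).item()
def K(c): return np.array([[c['fx'],0,c['cx']],[0,c['fy'],c['cy']],[0,0,1.]])
def ray(c,uv,z):
    uv=np.array(uv,float).reshape(-1,1,2)
    n=cv2.undistortPoints(uv,K(c),np.array(c['distortion'])).reshape(-1,2)
    Rm=cv2.Rodrigues(np.array(c['rvec'],float))[0]; t=np.array(c['tvec'],float).ravel()
    o=-Rm.T@t; d=np.c_[n,np.ones(len(n))]@Rm
    return o+d*((z-o[2])/d[:,2])[:,None]
def world(c):
    h,w=c['z_map'].shape
    u,v=np.meshgrid(np.arange(w),np.arange(h))
    n=cv2.undistortPoints(np.stack([u,v],-1).reshape(-1,1,2).astype(float),K(c),np.array(c['distortion'])).reshape(-1,2)
    Rm=cv2.Rodrigues(np.array(c['rvec'],float))[0]; t=np.array(c['tvec'],float).ravel()
    z=c['z_map'].reshape(-1,1); P=(np.c_[n,np.ones(len(n))]*z-t)@Rm
    P[z[:,0]==0]=np.nan
    return P.reshape(h,w,3)
def proj(c,P):
    return cv2.projectPoints(np.array(P,float).reshape(-1,1,3),np.array(c['rvec'],float),np.array(c['tvec'],float),K(c),np.array(c['distortion']))[0].reshape(-1,2)
E
python3 - <<'E'
from h import *
for n in("scene","top"):
    c=snap(n); cv2.imwrite('pics/%s0.png'%n,cv2.resize(c['pixels'][:,:,::-1],(800,600)))
    Rm=cv2.Rodrigues(np.array(c['rvec']))[0]; print(n,-Rm.T@np.array(c['tvec']).ravel(),Rm[2],c['fx'])
print(sense())
E
```

```text
pics
scene [  42.69315161 -659.05667348  622.91235429] [ 0.4252071   0.76935949 -0.47674406] 404.96364812930466
top [ 404.11667752  146.56949306 1117.80061506] [ 0.10064665 -0.00300592 -0.99491769] 369.9471504166634
{'time_s': 0.1, 'joints': array([ 1.09658347e+00,  3.13385436e-01,  1.49837327e+00,  1.49429278e-05,
        1.33100425e+00, -2.23392018e-01]), 'dq': array([ 0.00129709, -0.00141473, -0.00327609,  0.00021314,  0.00020109,
        0.00030414]), 'tau': array([ 3.30150069e-03, -4.12897325e+01, -2.60143948e+01, -1.17066593e-04,
        3.03005254e-03,  1.02427285e-05]), 'eef_pos': array([130.19861583, 508.35687712, 230.79213485]), 'ee_rot': array([-2.06807251e-04,  1.25083683e-01,  9.92146022e-01, -5.47431904e-04]), 'force': array([-0.99515939,  0.96849719,  0.25197799]), 'wrist_torque': array([-0.01923603,  0.01441462,  0.02621214]), 'grip_force': 0.0, 'grip_width': 0.9988661346366291}
```

View pics/top0.png

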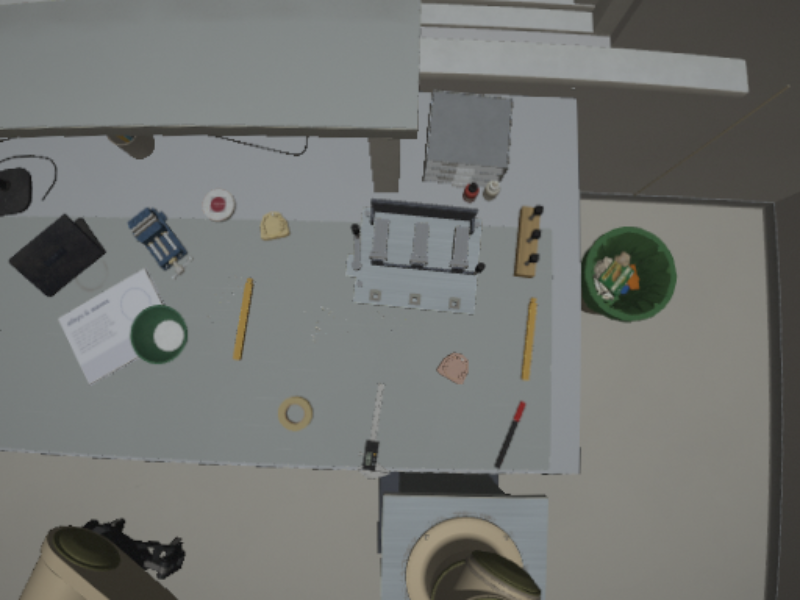

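View pics/scene0.png

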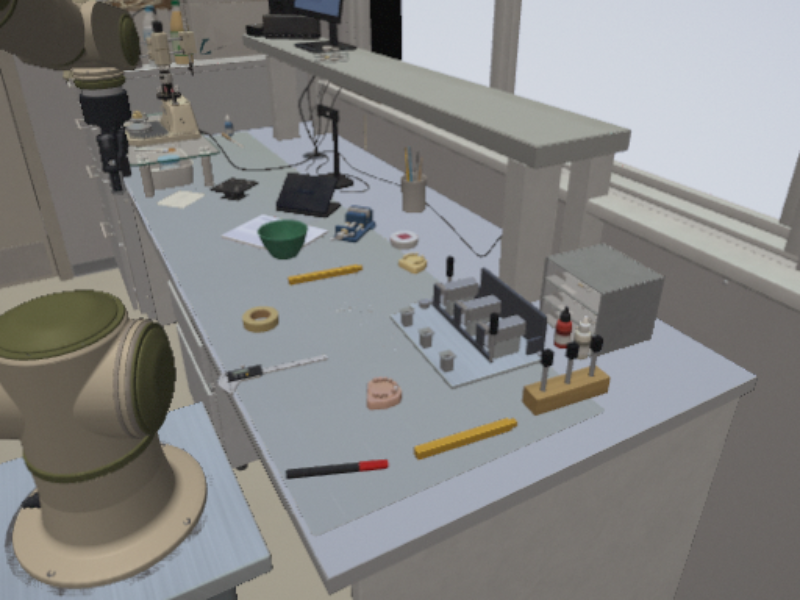

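The top view shows two brass bars, at about (243,320) and (530,338). The fixture is centred near (418,260), with sockets at (375,296), (414,299) and (454,302), the lever knob at (356,230) pointing back, and the gate knob at (480,267). The rack pins are at (538,210), (535,233) and (532,257), the pink model is at (453,367) and the cream one at (274,226). A shelf hangs over the back left.

```bash
python3 - <<'E'
from h import *
c=load('top'); P=world(c); im=c['pixels']; hsv=cv2.cvtColor(im,cv2.COLOR_RGB2HSV)
print('noise',np.nanstd(P[270:280,200:215,2]),np.nanmean(P[270:280,200:215,2]))
m=((hsv[...,0]>12)&(hsv[...,0]<28)&(hsv[...,1]>150)).astype(np.uint8)
n,l,s,ce=cv2.connectedComponentsWithStats(m)
for i in range(1,n):
    if s[i,4]<60: continue
    cnt=cv2.findContours((l==i).astype(np.uint8),0,1)[0][0]; b=cv2.boxPoints(cv2.minAreaRect(cnt))
    hh=30 if ce[i][0]>320 and ce[i][1]<180 else 14
    print(ce[i],s[i,4],'z',np.nanmedian(P[l==i][:,2]),'\n',ray(c,b,hh).round(1)[:,:2].tolist())
f=lambda a,b:np.array([a,b])*.64
for nm,pt,z in [('sockL',(375,296),36),('sockM',(414,299),36),('sockR',(454,302),36),('lever',(356,230),100),('gate',(480,267),115),('p1',(538,210),99),('p2',(535,233),99),('p3',(532,257),99)]:
    print(nm,ray(c,f(*pt),z)[0].round(1),P[int(pt[1]*.64),int(pt[0]*.64)].round(1))
# depth crop for tubes
z=P[...,2]; 
m=((z>60)&(z<76)&(P[...,0]>350)&(P[...,0]<750)&(P[...,1]<330)&(P[...,1]>-50)).astype(np.uint8)
n,l,s,ce=cv2.connectedComponentsWithStats(m)
for i in range(1,n):
    if s[i,4]>30:
        q=P[l==i]; r=cv2.minAreaRect(q[:,:2].astype(np.float32)); print('h60-76',s[i,4],ce[i].round(),r,np.median(q[:,2]))
m=((z>85)&(z<120)&(P[...,0]>350)&(P[...,0]<750)&(P[...,1]<330)&(P[...,1]>-80)).astype(np.uint8)
n,l,s,ce=cv2.connectedComponentsWithStats(m)
for i in range(1,n):
    if s[i,4]>5:
        q=P[l==i]; print('h>85',s[i,4],ce[i].round(),q.mean(0).round(1),q[:,2].max())
cr=np.concatenate([cv2.resize(im[115:205,215:315,::-1],(500,450),interpolation=2),cv2.resize(im[115:205,315:375,::-1],(300,450),interpolation=2)],1)
cv2.imwrite('pics/crop1.png',cr)
E
```

```text
noise 2.1106085987139886 1.0627613324352254
[405.36619718 178.33802817] 71 z -498.2826307102794 
 [[602.2, -305.8], [602.9, -324.8], [553.7, -323.9], [553.1, -304.9]]
sockL [524.4 183.8  36. ] [528.8 184.8   8.5]
sockM [520.9 110.2  36. ] [524.6 112.3  11. ]
sockR [517.4  34.7  36. ] [521.   33.6   9.1]
lever [635.6 219.6 100. ] [636.  221.9 100.4]
gate [572.4  -2.  115. ] [574.5  -1.1 117.2]
p1 [ 683.7 -109.7   99. ] [ 685.  -108.9   98.6]
p2 [ 640.7 -104.    99. ] [ 640.8 -102.7   99.7]
p3 [596.4 -98.4  99. ] [597.8 -97.3  98.2]
h60-76 31 [316. 119.] ((738.0941772460938, -34.83744812011719), (15.906554222106934, 16.648860931396484), 65.01329803466797) 66.56270347116994
h60-76 140 [268. 132.] ((693.0179443359375, 97.4434585571289), (199.5446014404297, 10.18869686126709), 86.11820220947266) 70.94043720480238
h60-76 240 [243. 153.] ((628.8805541992188, 179.96253967285156), (31.843360900878906, 74.38310241699219), 88.89704895019531) 69.29630178896593
h60-76 254 [269. 156.] ((620.9729614257812, 103.25445556640625), (32.348148345947266, 81.72193145751953), 85.86774444580078) 69.34545717838384
h60-76 256 [294. 158.] ((615.8190307617188, 29.002178192138672), (31.347291946411133, 81.51814270019531), 86.61550903320312) 69.57817984434053
h>85 66 [247. 113.] [737.5 169.9 101.3] 119.78008109415958
h>85 13 [298. 111.] [748.2  23.   97.3] 100.07716277926043
h>85 24 [227. 146.] [640.3 222.6  97.9] 107.17721481423335
h>85 29 [307. 171.] [573.5  -2.  111.3] 119.37216439796113
```

View pics/crop1.png

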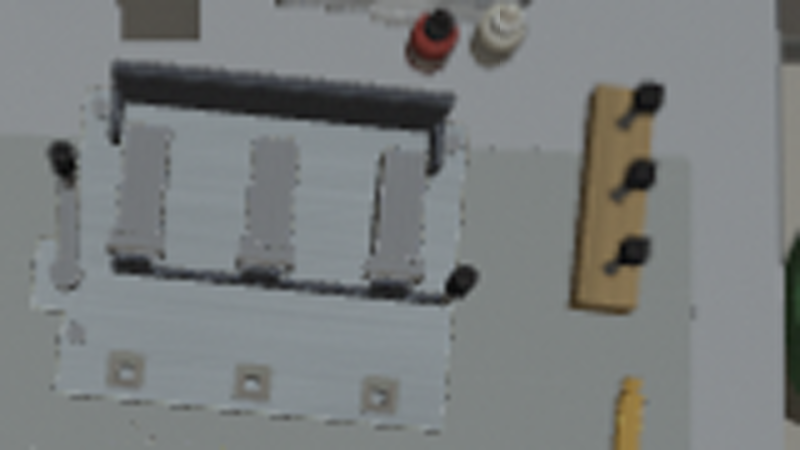

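```bash
cat >> h.py <<'E'
def fit(c,mask,hgt,show=True):
    out=[]
    n,l,s,ce=cv2.connectedComponentsWithStats(mask.astype(np.uint8))
    for i in range(1,n):
        if s[i,4]<60: continue
        cnt=cv2.findContours((l==i).astype(np.uint8),0,1)[0][0]
        q=ray(c,cnt.reshape(-1,2),hgt)[:,:2].astype(np.float32); out.append((ce[i].round(),s[i,4],cv2.minAreaRect(q),q))
    return out
def bars(c):
    hsv=cv2.cvtColor(c['pixels'],cv2.COLOR_RGB2HSV)
    m=(hsv[...,0]>13)&(hsv[...,0]<28)&(hsv[...,1]>125)&(hsv[...,2]>70)
    for ce,a,r,q in fit(c,m,14):
        if max(r[1])<100 : continue
        b=cv2.boxPoints(r); L=sorted(b,key=lambda p:p[0]); lo=(L[0]+L[1])/2; hi=(L[2]+L[3])/2
        d=(hi-lo)/np.linalg.norm(hi-lo); s=(q-lo)@d; n=np.array([-d[1],d[0]]); w=(q-lo)@n; T=np.linalg.norm(hi-lo)
        print(ce,a,'size',np.round(r[1],1),'near',lo.round(1),'far',hi.round(1),'yaw',np.arctan2(d[1],d[0]).round(4),'width near/far',np.ptp(w[s<8]).round(1),np.ptp(w[s>T-8]).round(1))
def go(x,y,z,yaw,grip=None):
    """print the shift (tool axes, m) and turn (units) to reach the world pose (tool down, tool y at angle yaw+90deg)"""
    s=sense(); q=s['ee_rot']; M=R.from_quat([q[1],q[2],q[3],q[0]]).as_matrix()
    d=M.T@(np.array([x,y,z])-s['eef_pos'])/1000
    yv=np.array([-np.sin(yaw),np.cos(yaw),0]); 
    if yv@M[:,1]<0: yv=-yv
    T=np.c_[np.cross(yv,[0,0,-1]),yv,[0,0,-1]]
    rv=R.from_matrix(M.T@T).as_rotvec()/np.radians(6)
    print('shift',d.round(4),'turn',rv.round(2),'pos',s['eef_pos'].round(1),'t',s['time_s'],'F',np.round(s['force'],1),'grip',round(s['grip_width'],3),round(s['grip_force'],1))
E
python3 - <<'E'
import rig; print([k for k in dir(rig) if not k.startswith('_')], getattr(rig,'grip_depth',None))
from h import *
c=load('top'); im=c['pixels']; hsv=cv2.cvtColor(im,cv2.COLOR_RGB2HSV); print(im[205,155],hsv[205,155],hsv[216,338])
bars(c)
P=world(c)
# shelf height & edge
for u,v in [(390,110),(200,110),(100,60),(450,30)]: print('shelf',P[int(v*.64),int(u*.64)].round())
# sockets: refine by local centroid of dark/brown ring: gray-green tint
for nm,(u,v) in dict(L=(240,189),M=(265.5,191),R=(291,194)).items():
    w=im[int(v)-7:int(v)+8,int(u)-7:int(u)+8].astype(int); d=(w[...,2]-w[...,0])<4
    yy,xx=np.nonzero(d); cu=int(u)-7+(xx.min()+xx.max())/2; cv_=int(v)-7+(yy.min()+yy.max())/2
    print(nm,d.sum(),cu,cv_,int(u)-7+xx.mean(),int(v)-7+yy.mean(),ray(c,[(cu,cv_)],36)[0].round(1),ray(c,[(int(u)-7+xx.mean(),int(v)-7+yy.mean())],36)[0].round(1))
go(632,220,160,-.047)
s=load('scene'); print(proj(s,[[522,110,36],[636,220,100],[573,-2,115],[640.7,-104,99]])*800/512)
E
```

```text
['PlanningError', 'capture', 'finish_job', 'grip_depth', 'sense'] 18.700000000000003
[150 123  65] [ 20 144 150] [ 20 143 150]
[155. 205.] 218 size [ 14.1 152.8] near [400.  446.1] far [552.  430.6] yaw -0.1015 width near/far 10.0 9.1
[338. 217.] 205 size [ 12.5 154.7] near [ 377.6 -105.3] far [ 531.5 -120.3] yaw -0.0967 width near/far 9.7 6.1
shelf [765. 163. 324.]
shelf [760. 440. 325.]
shelf [844. 607. 324.]
shelf [977.  64. 193.]
L 60 240.0 190.5 240.01666666666668 189.75 [521.3 183.7  36. ] [523.5 183.7  36. ]
M 54 266.0 193.0 265.1111111111111 192.22222222222223 [516.1 107.   36. ] [518.4 109.7  36. ]
R 64 290.5 195.5 290.71875 194.90625 [510.8  34.7  36. ] [512.6  34.1  36. ]
shift [-0.5577 -0.1547  0.0708] turn [-0.01 -0.   -1.95] pos [130.2 508.4 230.8] t 0.1 F [-1.   1.   0.3] grip 0.999 0.0
[[424.84882208 330.60492697]
 [447.23846051 257.22690352]
 [491.9457506  313.22873921]
 [569.8801484  342.28480753]]
```

Request:
servo_tool([
  [-1,[0,0,0],[0,0,-0.9]],
  [-1,[0,0,0],[0,0,-0.83]],
  [-1,[-0.029,-0.014,0],[0,0,0]],
  [-1,[-0.029,-0.014,0],[0,0,0]],
  [-1,[-0.029,-0.014,0],[0,0,0]],
  [-1,[-0.029,-0.014,0],[0,0,0]],
  [-1,[-0.029,-0.014,0],[0,0,0]],
  [-1,[-0.029,-0.014,0],[0,0,0]],
  [-1,[-0.029,-0.014,0],[0,0,0]],
  [-1,[-0.029,-0.014,0],[0,0,0]],
], squeeze=25)

```text
time_s: 0.93
eef_pos: [355.1, 379.6, 231.0]
ee_rot: [-0.0, 0.035, 0.999, -0.0]
force: [-0.0, 0.9, -0.0]
grip_width: 0.998
grip_force: 0.0
```

Request:
servo_tool([
  [-1,[-0.029,-0.014,0],[0,0,0]],
  [-1,[-0.029,-0.014,0],[0,0,0]],
  [-1,[-0.029,-0.014,0],[0,0,0]],
  [-1,[-0.029,-0.014,0],[0,0,0]],
  [-1,[-0.029,-0.014,0],[0,0,0]],
  [-1,[-0.029,-0.014,0],[0,0,0]],
  [-1,[-0.029,-0.014,0],[0,0,0]],
  [-1,[-0.029,-0.014,0],[0,0,0]],
  [-0.6,[0,0,0],[0,0,0]],
  [-0.6,[0,0,0],[0,0,0]],
])

```text
time_s: 1.77
eef_pos: [578.3, 251.8, 230.2]
ee_rot: [-0.001, 0.036, 0.999, -0.0]
force: [0.7, 0.7, -0.3]
grip_width: 0.799
grip_force: 0.0
```

```bash
python3 - <<'E'
from h import *
c=load('top'); im=c['pixels']; P=world(c)
go(637,220,170,-.07)
# front edge of base plate: strongest vertical brightness step per column
g=cv2.GaussianBlur(cv2.cvtColor(im,cv2.COLOR_RGB2GRAY).astype(np.float32),(3,3),0)
pts=[]
for u in range(230,304):
    v0=193+(u-226)*7.4/78.
    col=g[int(v0)-2:int(v0)+7,u]; d=col[:-1]-col[1:]; k=int(d.argmax()); pts.append((u,int(v0)-2+k+.5))
pts=np.array(pts); q=ray(c,pts,8)[:,:2]
for _ in range(3):
    p=np.polyfit(q[:,1],q[:,0],1); r=q[:,0]-np.polyval(p,q[:,1]); q=q[abs(r)<1.5*r.std()+.5]
print('front edge: x=',p,len(q),r.std(),'yaw',-np.arctan(p[0]), 'x at y=107',np.polyval(p,107))
# gate and stop plate, dark in picture
for nm,lo,hi,zz in(('tubes',60,76,0),):
    z=P[...,2]; m=((z>62)&(z<76)&(P[...,0]>560)&(P[...,0]<675)&(P[...,1]<215)&(P[...,1]>0)&(g>95)).astype(np.uint8)
    for ce,a,r,q in fit(c,m,69): print(ce,a,r)
s=snap('scene'); t=snap('top')
for nm,cc in(('scene',s),('top',t)):
    e=sense()['eef_pos']; print(nm,e,proj(cc,[e]))
a=cv2.resize(s['pixels'][100:300,200:460,::-1],(520,400)); u,v=proj(t,[sense()['eef_pos']])[0].astype(int)
cv2.imwrite('pics/m1.png',np.vstack([a,]))
E
```

```text
shift [-0.0609 -0.0275  0.0601] turn [-0.   -0.02 -0.02] pos [578.3 251.8 230.2] t 1.7667 F [ 0.7  0.7 -0.3] grip 0.799 0.0
front edge: x= [7.08332028e-02 4.99497870e+02] 74 0.8575121138503776 yaw -0.07071509333609613 x at y=107 507.07702281678235
[243. 153.] 239 ((629.0423583984375, 179.98435974121094), (31.895008087158203, 73.7398681640625), 88.7870864868164)
[269. 155.] 237 ((624.406005859375, 101.27417755126953), (31.672691345214844, 74.00092315673828), 82.62591552734375)
[295. 158.] 233 ((618.4257202148438, 31.278133392333984), (73.57522583007812, 31.738000869750977), 0.765558660030365)
scene [577.04008786 253.21673111 230.9682698 ] [[263.36216521 121.99176566]]
top [577.04008786 253.21673111 230.9682698 ] [[209.78022824 158.27184286]]
```

View pics/m1.png

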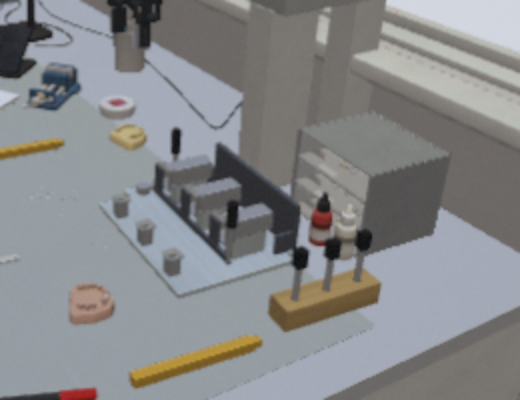

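The scene crop shows the gripper high above the lever knob at (176,140), with the fixture, rack and both bars undisturbed. Next I grasp the lever knob.

Request:
servo_tool([
  [0.34,[-0.02,-0.009,0.02],[0,0,0]],
  [0.34,[-0.02,-0.009,0.02],[0,0,0]],
  [0.34,[-0.021,-0.009,0.02],[0,0,0]],
  [0.34,[0,0,0.02],[0,0,0]],
  [0.34,[0,0,0.01],[0,0,0]],
  [0.34,[0,0,0],[0,0,0]],
  [0.34,[0,0,0],[0,0,0]],
])

```text
time_s: 2.45
eef_pos: [636.0, 222.6, 142.2]
ee_rot: [0.0, 0.034, 0.999, 0.0]
force: [0.0, 0.6, 0.7]
grip_width: 0.332
grip_force: 0.0
```

```bash
python3 - <<'E'
from h import *
go(637,220,73,-.071)
s=snap('scene'); t=snap('top')
e=sense()['eef_pos']; print(proj(s,[e,[637,220,100]]),proj(t,[e,[637,220,100]]))
u,v=proj(s,[e])[0].astype(int);a=cv2.resize(s['pixels'][v-35:v+65,u-50:u+50,::-1],(400,400),interpolation=2)
u,v=proj(t,[e])[0].astype(int);b=cv2.resize(t['pixels'][v-50:v+50,u-50:u+50,::-1],(400,400),interpolation=2)
cv2.imwrite('pics/m2.png',np.hstack([a,b]))
E
```

```text
shift [-0.0012 -0.0026  0.0692] turn [0.   0.   0.03] pos [636.  222.6 142.2] t 2.45 F [0.  0.6 0.7] grip 0.332 0.0
[[286.48581361 150.66726391]
 [286.52142943 164.55072165]] [[225.75664234 143.15939838]
 [227.70986663 146.69239288]]
```

View pics/m2.png

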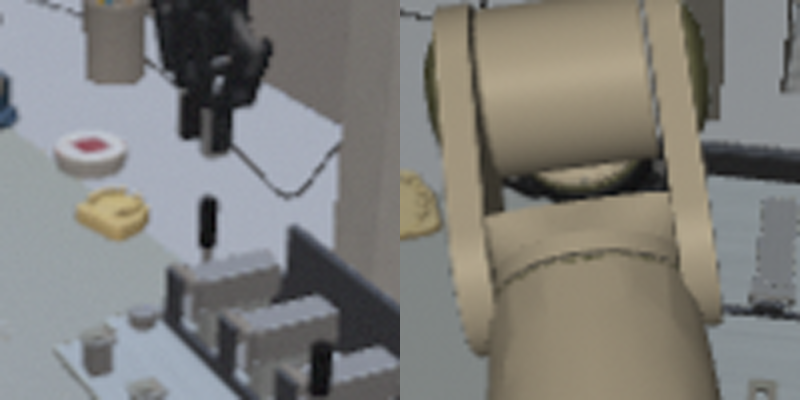

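Left: the fingertips at about (201,143) match the projected TCP, so the camera and robot agree. The knob top is at (207,200), within about 3 mm of my estimate. Descending now.

Request:
servo_tool([
  [0.34,[-0.0015,-0.0035,0.02],[0,0,0]],
  [0.34,[0,0,0.02],[0,0,0]],
  [0.34,[0,0,0.02],[0,0,0]],
  [0.34,[0,0,0.009],[0,0,0]],
  [0.8,[0,0,0],[0,0,0]],
  [0.8,[0,0,0],[0,0,0]],
  [0.8,[0,0,0],[0,0,0]],
  [0.8,[0,0,0],[0,0,0]],
  [0.8,[0,0,0],[0,0,0]],
], squeeze=20)

```text
time_s: 3.3
eef_pos: [637.2, 219.4, 72.1]
ee_rot: [-0.001, 0.034, 0.999, 0.001]
force: [0.9, 6.0, -12.8]
grip_width: 0.151
grip_force: 23.2
```

Request:
servo_tool([
  [0.8,[0.0008,0.0096,0],[0,0,0]],
  [0.8,[0.0025,0.0093,0],[0,0,0]],
  [0.8,[0.004,0.0087,0],[0,0,0]],
  [0.8,[0.0055,0.0079,0],[0,0,0]],
  [0.8,[0.0068,0.0068,0],[0,0,0]],
  [0.8,[0.0079,0.0055,0],[0,0,0]],
  [0.8,[0.0087,0.004,0],[0,0,0]],
  [0.8,[0.0093,0.0025,0],[0,0,0]],
  [0.8,[0.0096,0.0008,0],[0,0,0]],
  [0.8,[0.003,0,0],[0,0,0]],
])

```text
time_s: 4.13
eef_pos: [583.4, 278.3, 73.3]
ee_rot: [0.001, 0.034, 0.999, 0.001]
force: [4.2, 5.5, -9.7]
grip_width: 0.155
grip_force: 22.4
```

Request:
servo_tool([
  [0.34,[0,0,0],[0,0,0]],
  [0.34,[0,0,0],[0,0,0]],
  [0.34,[0,0,0],[0,0,0]],
  [0.34,[0,0,-0.03],[0,0,0]],
  [0.34,[0,0,-0.035],[0,0,0]],
  [0.2,[0,0,-0.035],[0,0,0]],
  [0.06,[0,-0.028,0],[0,0,0]],
  [0.06,[-0.001,-0.028,0],[0,0,0]],
  [0.06,[-0.001,-0.028,0],[0,0,0]],
  [0.06,[-0.001,-0.028,0],[0,0,0]],
])

```text
time_s: 4.97
eef_pos: [579.1, 163.8, 173.2]
ee_rot: [0.001, 0.035, 0.999, -0.0]
force: [0.2, -0.0, -0.2]
grip_width: 0.469
grip_force: 0.0
```

Request:
servo_tool([
  [0.06,[-0.001,-0.028,0],[0,0,0]],
  [0.06,[-0.001,-0.028,0],[0,0,0]],
  [0.06,[-0.001,-0.028,0],[0,0,0]],
  [0.06,[-0.001,-0.028,0],[0,0,0]],
  [0.06,[-0.001,-0.028,0],[0,0,0]],
  [0.06,[-0.001,-0.028,0],[0,0,0]],
  [0.06,[0,0,0],[0,0,0]],
])

```text
time_s: 5.55
eef_pos: [573.6, -7.5, 173.0]
ee_rot: [0.001, 0.037, 0.999, -0.001]
force: [0.3, 0.3, 0.3]
grip_width: 0.47
grip_force: 0.0
```

```bash
python3 - <<'E'
from h import *
go(573,-2,90,-.071)
s=snap('scene'); t=snap('top')
e=sense()['eef_pos']; print(proj(s,[e,[573,-2,115],[581,276,100]]))
u,v=proj(s,[e])[0].astype(int);print(u,v);a=cv2.resize(s['pixels'][v-35:v+65,u-80:u+50,::-1],(780,600),interpolation=2)
cv2.imwrite('pics/m3.png',a)
E
```

```text
shift [0.0011 0.0055 0.083 ] turn [-0.01  0.01 -0.03] pos [573.6  -7.5 173. ] t 5.55 F [0.3 0.3 0.3] grip 0.47 0.0
[[317.21437611 179.54950809]
 [314.84528039 200.4663931 ]
 [260.25911426 161.32659141]]
317 179
```

View pics/m3.png

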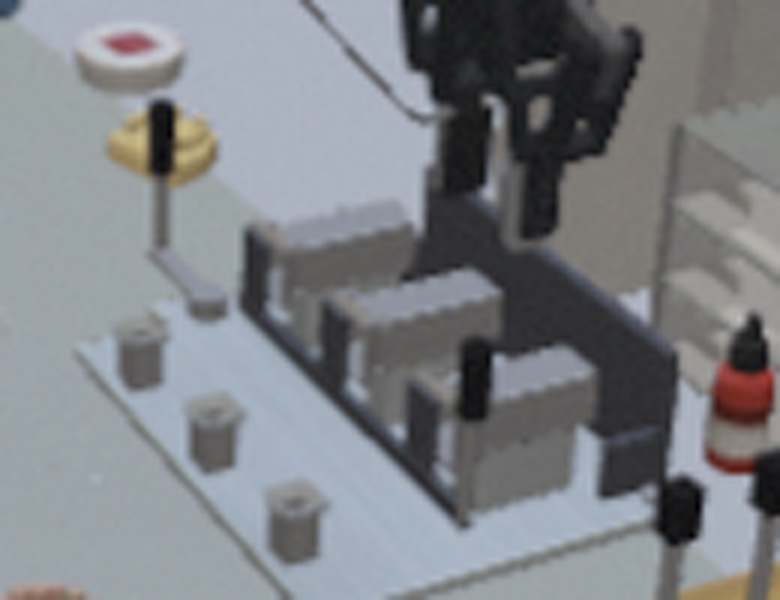

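The lever (knob at (160,110), pivot at (208,300)) now points left. The gripper is above the gate knob at (477,345). I'll check the lever angle in the top view before going on.

```bash
python3 - <<'E'
from h import *
s=load('scene');t=load('top')
print(proj(s,[[584,278,100],[590,277,100],[582.6,222.9,20]])) 
g=cv2.cvtColor(t['pixels'],cv2.COLOR_RGB2GRAY)
for nm,w,z in(('lever',(584,278,100),100),):
    u,v=proj(t,[w])[0]; print(u,v)
    x0,y0=int(u)-9,int(v)-9; m=(g[y0:y0+18,x0:x0+18]<60).astype(np.uint8)
    n,l,st,ce=cv2.connectedComponentsWithStats(m)
    for i in range(1,n):
        if st[i,4]>5: print(nm,st[i],ray(t,[ce[i]+[x0,y0]],z)[0].round(1))
E
```

```text
[[260.80234396 160.85366202]
 [262.72309435 160.5513804 ]
 [269.52416511 192.47038465]]
206.27304527980135 164.72759653865944
lever [ 8  6  6  7 26] [587.3 275.1 100. ]
```

Request:
servo_tool([
  [0.06,[0,0.005,0.02],[0,0,0]],
  [0.06,[0,0,0.02],[0,0,0]],
  [0.06,[0,0,0.02],[0,0,0]],
  [0.06,[0,0,0.02],[0,0,0]],
  [0.8,[0,0,0],[0,0,0]],
  [0.8,[0,0,0],[0,0,0]],
  [0.8,[0,0,0],[0,0,0]],
  [0.8,[0,0,0],[0,0,0]],
  [0.8,[0,0,0],[0,0,0]],
])

```text
time_s: 6.4
eef_pos: [573.6, 2.6, 92.8]
ee_rot: [0.0, 0.035, 0.999, 0.0]
force: [-0.4, 1.4, -6.3]
grip_width: 0.149
grip_force: 20.6
```

Request:
servo_tool([
  [0.8,[0,0.0065,0],[0,0,0]],
  [0.8,[0,0.0065,0],[0,0,0]],
  [0.8,[0,0.0065,0],[0,0,0]],
  [0.8,[0,0.0065,0],[0,0,0]],
  [0.8,[0,0.0065,0],[0,0,0]],
  [0.8,[0,0.0035,0],[0,0,0]],
  [0.8,[0,0,0],[0,0,0]],
])

```text
time_s: 6.98
eef_pos: [575.9, 32.5, 92.8]
ee_rot: [-0.001, 0.034, 0.999, -0.006]
force: [-9.4, -36.2, 0.3]
grip_width: 0.151
grip_force: 23.2
```

Request:
servo_tool([
  [0.06,[0,-0.002,0],[0,0,0]],
  [0.06,[0,0,0],[0,0,0]],
  [0.06,[0,0,0],[0,0,0]],
  [0.06,[0,0,-0.03],[0,0,0]],
  [0.06,[0,0,-0.03],[0,0,0]],
  [0.0,[0,0,-0.03],[0,0,0]],
  [0,[0.02,-0.019,0],[0,0,0.25]],
  [0,[0.02,-0.019,0],[0,0,0]],
  [0,[0.02,-0.019,0],[0,0,0]],
  [0,[0.02,-0.019,0],[0,0,0]],
])

```text
time_s: 7.82
eef_pos: [488.9, -32.3, 182.8]
ee_rot: [0.001, 0.047, 0.999, 0.0]
force: [0.4, -0.2, 0.1]
grip_width: 0.499
grip_force: 0.0
```

Request:
servo_tool([
  [0,[0.02,-0.019,0],[0,0,0]],
  [0,[0.02,-0.019,0],[0,0,0]],
  [0,[0.02,-0.019,0],[0,0,0]],
  [0,[0.02,-0.019,0],[0,0,0]],
  [0,[0,0,0],[0,0,0]],
  [0,[0,0,0],[0,0,0]],
])

```text
time_s: 8.32
eef_pos: [402.7, -100.7, 183.0]
ee_rot: [0.001, 0.049, 0.999, -0.0]
force: [0.9, -0.1, 0.3]
grip_width: 0.504
grip_force: 0.0
```

```bash
python3 - <<'E'
from h import *
go(403,-108,100,-.097)
s=snap('scene'); t=snap('top'); bars(t)
g=cv2.cvtColor(t['pixels'],cv2.COLOR_RGB2GRAY)
u,v=proj(t,[(577,38,115)])[0]
x0,y0=int(u)-9,int(v)-9; m=(g[y0:y0+18,x0:x0+18]<50).astype(np.uint8)
n,l,st,ce=cv2.connectedComponentsWithStats(m)
for i in range(1,n):
    if st[i,4]>5: print('gate knob',st[i],ray(t,[ce[i]+[x0,y0]],115)[0].round(1))
a=cv2.resize(t['pixels'][110:210,210:320,::-1],(440,400),interpolation=2)
b=cv2.resize(t['pixels'][160:245,120:205,::-1],(350,400),interpolation=2)
cv2.imwrite('pics/m4.png',np.hstack([a,b]))
E
```

```text
shift [-0.0008 -0.0073  0.083 ] turn [-0.    0.02 -0.  ] pos [ 402.7 -100.7  183. ] t 8.3167 F [ 0.9 -0.1  0.3] grip 0.504 0.0
[155. 204.] 217 size [ 13.6 152.8] near [400.  446.6] far [552.  430.3] yaw -0.1071 width near/far 10.0 9.1
[328. 216.] 206 size [ 12.5 154.7] near [379.1 -76.3] far [533.3 -89.5] yaw -0.0854 width near/far 12.0 3.6
gate knob [ 9  8  5  6 25] [574.4  34.4 115. ]
```

View pics/m4.png

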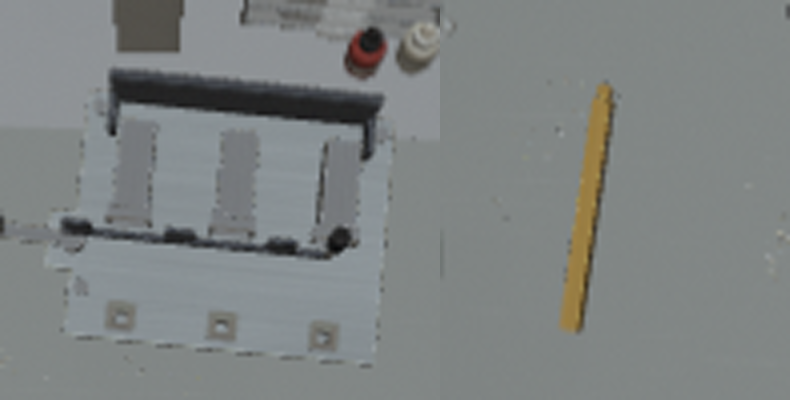

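The gate is open, with its teeth midway between the tubes and the knob at (338,238). Bar B has been knocked about 30 mm to the left. The left bar's nose (narrow end) is at the far end, (605,90).

Request:
servo_tool([
  [0,[0,0.011,0.03],[0,0,-0.1]],
  [0,[0,0.011,0.03],[0,0,0]],
  [0,[0,0,0.03],[0,0,0]],
  [0,[0,0,0.03],[0,0,0]],
  [0,[0,0,0.01],[0,0,0]],
  [0,[0,0,0],[0,0,0]],
  [0,[0,0,0],[0,0,0]],
], squeeze=80)

```text
time_s: 9.0
eef_pos: [405.2, -78.1, 52.3]
ee_rot: [-0.0, 0.042, 0.999, 0.0]
force: [0.7, 0.9, -0.1]
grip_width: 0.5
grip_force: 0.0
```

```bash
python3 - <<'E'
from h import *
s=snap('scene');snap('top'); bars(load('top'))
go(404.4,-78.5,4,-.0854)
e=sense()['eef_pos']
u,v=proj(s,[e])[0].astype(int);print(u,v,proj(s,[[404.4,-78.5,14]]))
cv2.imwrite('pics/m5.png',cv2.resize(s['pixels'][v-35:v+55,u-60:u+60,::-1],(600,450),interpolation=2))
E
```

```text
[155. 205.] 219 size [ 14.1 152.8] near [400.  446.1] far [552.  430.6] yaw -0.1015 width near/far 10.0 9.1
shift [0.0012 0.     0.0492] turn [-0.01  0.02  0.01] pos [405.5 -78.6  53.2] t 9.1 F [ 0.1 -0.2 -0.2] grip 0.496 0.0
271 260 [[270.41674411 274.96367484]]
```

View pics/m5.png

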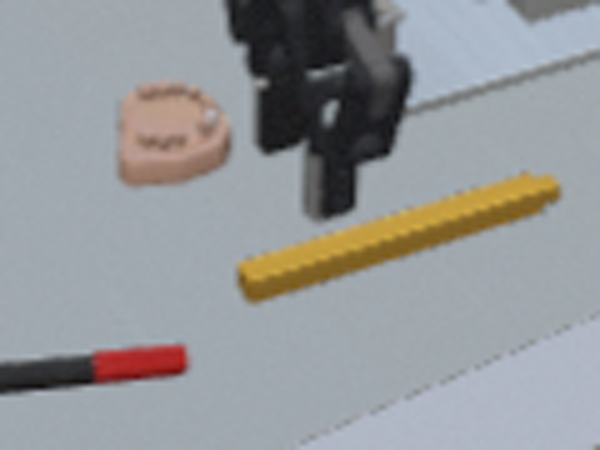

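The fingers straddle the bar near its tail (tail at (250,280), nose at (555,188)). The expected grasp point (297,250) lies on the bar's top face.

Request:
servo_tool([
  [0,[0.001,0,0.02],[0,0,0]],
  [0,[0,0,0.02],[0,0,0]],
  [0,[0,0,0.009],[0,0,0]],
  [0,[0,0,0],[0,0,0]],
  [1,[0,0,0],[0,0,0]],
  [1,[0,0,0],[0,0,0]],
  [1,[0,0,0],[0,0,0]],
  [1,[0,0,0],[0,0,0]],
  [1,[0,0,0],[0,0,0]],
  [1,[0,0,0],[0,0,0]],
])

```text
time_s: 9.93
eef_pos: [404.3, -78.9, 4.6]
ee_rot: [0.001, 0.043, 0.999, -0.0]
force: [-1.7, 1.5, 8.7]
grip_width: 0.135
grip_force: 78.8
```

Request:
servo_tool([
  [1,[0,0,-0.02],[0,0,0]],
  [1,[0,0,-0.022],[0,0,0]],
  [1,[0,0,-0.022],[0,0,-0.14]],
  [1,[0,0,-0.022],[0,0,0]],
  [1,[-0.0017,0.02,0],[0,0,0]],
  [1,[-0.0017,0.02,0],[0,0,0]],
  [1,[-0.0017,0.02,0],[0,0,0]],
  [1,[-0.0017,0.02,0],[0,0,0]],
  [1,[-0.0017,0.02,0],[0,0,0]],
  [1,[-0.0017,0.02,0],[0,0,0]],
])

```text
time_s: 10.77
eef_pos: [422.4, 41.4, 90.1]
ee_rot: [0.001, 0.035, 0.999, -0.0]
force: [-0.1, -0.3, -0.8]
grip_width: 0.134
grip_force: 78.5
```

Request:
servo_tool([
  [1,[-0.0017,0.02,0],[0,0,0]],
  [1,[-0.0017,0.02,0],[0,0,0]],
  [1,[-0.0017,0.02,0],[0,0,0]],
  [1,[-0.0017,0.017,0],[0,0,0]],
  [1,[0,0,0],[0,0,0]],
  [1,[0,0,0],[0,0,0]],
])

```text
time_s: 11.27
eef_pos: [434.4, 117.1, 89.8]
ee_rot: [0.0, 0.034, 0.999, -0.0]
force: [1.1, 0.4, -1.6]
grip_width: 0.133
grip_force: 78.6
```

```bash
python3 - <<'E'
from h import *
go(435.4,116.3,53,-.071)
s=snap('scene');t=snap('top')
hsv=cv2.cvtColor(t['pixels'],cv2.COLOR_RGB2HSV)
m=(hsv[...,0]>13)&(hsv[...,0]<28)&(hsv[...,1]>125)&(hsv[...,2]>70)
z=sense()['eef_pos'][2]-4+14
for ce,a,r,q in fit(t,m,z): print(ce,a,r,cv2.boxPoints(r).round(1).tolist())
a=cv2.resize(s['pixels'][130:270,180:340,::-1],(640,560),interpolation=2)
cv2.imwrite('pics/m6.png',a)
E
```

```text
shift [-0.001  -0.0007  0.0368] turn [-0.    0.01  0.02] pos [434.4 117.1  89.8] t 11.2667 F [ 1.1  0.4 -1.6] grip 0.133 78.6
[405. 178.] 72 ((566.791259765625, -283.8188171386719), (20.740341186523438, 46.152587890625), 88.96018981933594) [[543.5, -293.79998779296875], [589.7000122070312, -294.6000061035156], [590.0999755859375, -273.8999938964844], [543.9000244140625, -273.0]]
[266. 186.] 84 ((531.9154663085938, 109.56000518798828), (10.98241901397705, 62.438663482666016), 84.38688659667969) [[500.29998779296875, 107.0999984741211], [562.4000244140625, 101.0], [563.5, 112.0], [501.3999938964844, 118.0999984741211]]
[155. 204.] 217 ((470.41485595703125, 415.86236572265625), (12.483428001403809, 140.9881591796875), 83.79939270019531) [[399.70001220703125, 417.29998779296875], [539.7999877929688, 402.0], [541.2000122070312, 414.5], [401.0, 429.70001220703125]]
```

View pics/m6.png

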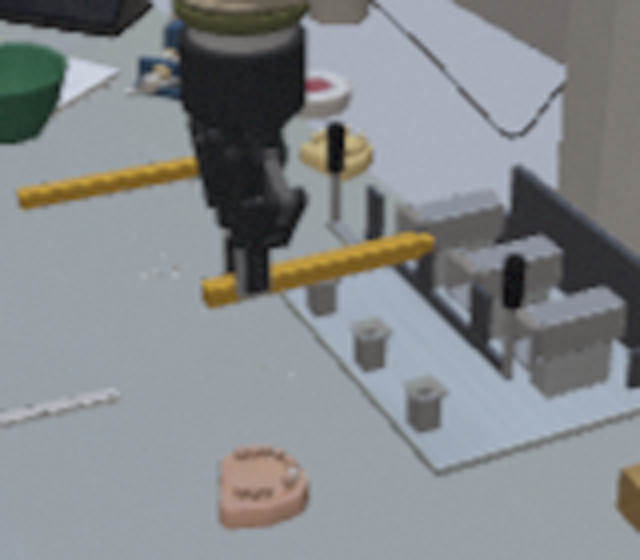

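The bar is held level and lined up with the middle tube (tail at (215,290), nose at (430,243)). Lowering and feeding.

Request:
servo_tool([
  [1,[-0.001,-0.0005,0.019],[0,0,0]],
  [1,[0,0,0.018],[0,0,0]],
  [1,[0,0,0],[0,0,0]],
  [1,[-0.01,0,0],[0,0,0]],
  [1,[-0.01,0,0],[0,0,0]],
  [1,[-0.01,0,0],[0,0,0]],
  [1,[-0.008,0,0],[0,0,0]],
  [1,[0,0,0],[0,0,0]],
])

```text
time_s: 12.03
eef_pos: [474.8, 112.9, 53.1]
ee_rot: [0.001, 0.036, 0.999, -0.0]
force: [0.3, 0.4, -0.0]
grip_width: 0.13
grip_force: 78.6
```

Request:
servo_tool([
  [1,[-0.01,0,0],[0,0,0]],
  [1,[-0.01,0,0],[0,0,0]],
  [1,[-0.01,0,0],[0,0,0]],
  [1,[-0.01,0,0],[0,0,0]],
  [1,[-0.01,0,0],[0,0,0]],
  [1,[-0.01,0,0],[0,0,0]],
  [1,[-0.01,0,0],[0,0,0]],
  [1,[0,0,0],[0,0,0]],
])

```text
time_s: 12.7
eef_pos: [544.1, 108.1, 52.7]
ee_rot: [0.001, 0.036, 0.999, -0.0]
force: [-0.5, -0.1, -1.2]
grip_width: 0.137
grip_force: 78.6
```

Free so far. I'll creep in small steps until it touches the stop.

Request:
servo_tool([
  [1,[-0.004,0,0],[0,0,0]],
  [1,[-0.004,0,0],[0,0,0]],
  [1,[-0.003,0,0],[0,0,0]],
  [1,[0,0,0],[0,0,0]],
])

```text
time_s: 13.03
eef_pos: [554.3, 107.7, 52.4]
ee_rot: [0.0, 0.035, 0.999, -0.0]
force: [0.4, -0.3, -0.2]
grip_width: 0.133
grip_force: 78.6
```

Request:
servo_tool([
  [1,[-0.001,0,0],[0,0,0]],
  [1,[-0.001,0,0],[0,0,0]],
  [1,[0,0,0],[0,0,0]],
])

```text
time_s: 13.28
eef_pos: [556.1, 107.6, 52.3]
ee_rot: [-0.0, 0.035, 0.999, -0.0]
force: [-0.7, 0.2, -0.2]
grip_width: 0.133
grip_force: 78.6
```

Request:
servo_tool([
  [1,[-0.001,0,0],[0,0,0]],
  [1,[-0.001,0,0],[0,0,0]],
  [1,[-0.001,0,0],[0,0,0]],
  [1,[0,0,0],[0,0,0]],
])

```text
time_s: 13.62
eef_pos: [557.6, 107.6, 51.6]
ee_rot: [-0.002, 0.035, 0.999, 0.0]
force: [-6.9, 0.1, 0.5]
grip_width: 0.135
grip_force: 78.7
```

Request:
servo_tool([
  [1,[-0.001,0,0],[0,0,0]],
  [1,[0,0,0],[0,0,0]],
])

```text
time_s: 13.78
eef_pos: [557.6, 107.7, 51.3]
ee_rot: [-0.004, 0.035, 0.999, -0.0]
force: [-11.1, 0.3, 0.9]
grip_width: 0.128
grip_force: 78.8
```

Request:
servo_tool([
  [0.2,[0.001,0,0],[0,0,0]],
  [0.2,[0,0,0],[0,0,0]],
  [0.2,[0,0,0],[0,0,0]],
  [0.2,[0,0,-0.03],[0,0,0]],
  [0.2,[0,0,-0.035],[0,0,0]],
  [0,[0,0,-0.035],[0,0,0]],
  [0,[0.011,0.023,0],[0,0,0]],
  [0,[0.011,0.023,0],[0,0,0]],
  [0,[0.011,0.023,0],[0,0,0]],
  [0,[0.011,0.023,0],[0,0,0]],
])

```text
time_s: 14.62
eef_pos: [521.6, 203.3, 152.8]
ee_rot: [0.001, 0.036, 0.999, 0.0]
force: [-0.2, 0.1, -1.2]
grip_width: 0.497
grip_force: 0.0
```

Request:
servo_tool([
  [0,[0.011,0.023,0],[0,0,0]],
  [0,[0.011,0.023,0],[0,0,0]],
  [0,[0.011,0.023,0],[0,0,0]],
  [0,[0.011,0.023,0],[0,0,0]],
  [0,[0.011,0.023,0],[0,0,0]],
  [0,[0.011,0.023,0],[0,0,0]],
  [0,[0.011,0.023,0],[0,0,0]],
  [0,[0.011,0.023,0],[0,0,0]],
  [0,[0.012,0.023,0],[0,0,0]],
  [0,[0.012,0.023,0],[0,0,0.31]],
])

```text
time_s: 15.45
eef_pos: [425.9, 440.9, 152.6]
ee_rot: [0.0, 0.052, 0.999, 0.0]
force: [-0.1, -0.5, -0.4]
grip_width: 0.502
grip_force: 0.0
```

```bash
python3 - <<'E'
from h import *
go(424.3,443.8,60,-.1035)
s=snap('scene');t=snap('top'); bars(t)
hsv=cv2.cvtColor(t['pixels'],cv2.COLOR_RGB2HSV)
m=(hsv[...,0]>13)&(hsv[...,0]<28)&(hsv[...,1]>125)&(hsv[...,2]>70)
for ce,a,r,q in fit(t,m,62): print(ce,a,r,cv2.boxPoints(r).round(1).tolist())
cv2.imwrite('pics/m7.png',np.hstack([cv2.resize(s['pixels'][150:250,210:310,::-1],(400,400),interpolation=2),cv2.resize(t['pixels'][110:210,220:320,::-1],(400,400),interpolation=2)]))
E
```

```text
shift [0.002  0.0026 0.0926] turn [0.01 0.01 0.  ] pos [425.9 440.9 152.6] t 15.45 F [-0.1 -0.5 -0.4] grip 0.502 0.0
[156. 201.] 183 size [ 13.5 152.8] near [400.  446.8] far [552.  430.3] yaw -0.1082 width near/far 6.5 9.1
[266. 177.] 77 ((557.368408203125, 107.57440948486328), (11.740273475646973, 58.5186882019043), 87.0876693725586) [[527.7999877929688, 103.19999694824219], [586.2999877929688, 100.19999694824219], [586.9000244140625, 112.0], [528.4000244140625, 114.9000015258789]]
[405. 178.] 71 ((572.8012084960938, -299.7193603515625), (21.50659942626953, 47.85773468017578), 88.96024322509766) [[548.7000122070312, -310.0], [596.5, -310.8999938964844], [596.9000244140625, -289.3999938964844], [549.0999755859375, -288.5]]
[156. 201.] 183 ((472.8643493652344, 425.81134033203125), (12.944591522216797, 146.19686889648438), 83.79936981201172) [[399.5, 427.29998779296875], [544.7999877929688, 411.5], [546.2000122070312, 424.3999938964844], [400.8999938964844, 440.1000061035156]]
```

View pics/m7.png

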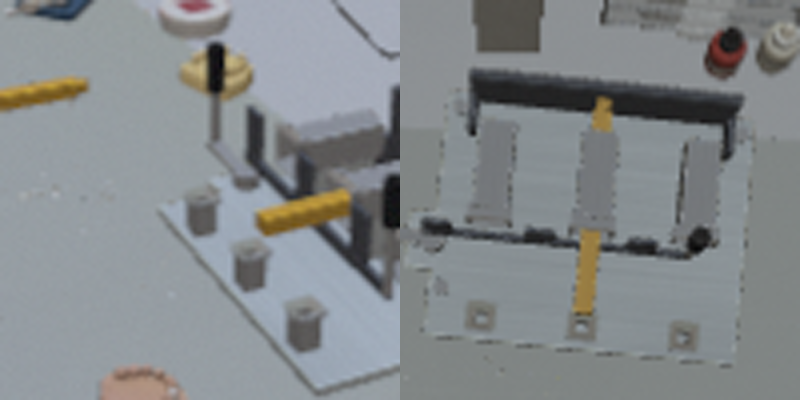

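Bar B is home in the middle tube: in the right-hand crop its nose reaches the stop plate at (602,105) and its tail is at (585,312), just ahead of the socket. The left bar hasn't moved.

Request:
servo_tool([
  [0,[0.002,0.0025,0.03],[0,0,0]],
  [0,[0,0,0.03],[0,0,0]],
  [0,[0,0,0.03],[0,0,0]],
  [0,[0,0,0.03],[0,0,0]],
  [0,[0,0,0.018],[0,0,0]],
  [0,[0,0,0.009],[0,0,0]],
  [0,[0,0,0],[0,0,0]],
  [0,[0,0,0],[0,0,0]],
])

```text
time_s: 16.22
eef_pos: [425.2, 442.4, 6.2]
ee_rot: [0.001, 0.052, 0.999, 0.0]
force: [-0.7, -0.1, 1.5]
grip_width: 0.505
grip_force: 0.0
```

Request:
servo_tool([
  [1,[0,0,0],[0,0,0]],
  [1,[0,0,0],[0,0,0]],
  [1,[0,0,0],[0,0,0]],
  [1,[0,0,0],[0,0,0]],
  [1,[0,0,0],[0,0,0]],
  [1,[0,0,0],[0,0,0]],
])

```text
time_s: 16.72
eef_pos: [425.2, 442.9, 7.1]
ee_rot: [0.001, 0.051, 0.999, 0.001]
force: [-1.0, -0.9, 6.6]
grip_width: 0.13
grip_force: 78.7
```

Request:
servo_tool([
  [1,[0,0,-0.02],[0,0,0]],
  [1,[0,0,-0.022],[0,0,0]],
  [1,[0,0,-0.022],[0,0,-0.32]],
  [1,[0,0,-0.022],[0,0,0]],
  [1,[0,-0.021,0],[0,0,0]],
  [1,[0,-0.021,0],[0,0,0]],
  [1,[0,-0.021,0],[0,0,0]],
  [1,[0,-0.021,0],[0,0,0]],
  [1,[0,-0.021,0],[0,0,0]],
  [1,[0,-0.021,0],[0,0,0]],
])

```text
time_s: 17.55
eef_pos: [415.6, 315.8, 92.0]
ee_rot: [0.001, 0.035, 0.999, 0.0]
force: [-0.9, -0.8, -1.7]
grip_width: 0.127
grip_force: 78.4
```

Request:
servo_tool([
  [1,[0,-0.021,0],[0,0,0]],
  [1,[0,-0.021,0],[0,0,0]],
  [1,[0,-0.021,0],[0,0,0]],
  [1,[0,-0.021,0],[0,0,0]],
  [1,[0,-0.021,0],[0,0,0]],
  [1,[-0.011,-0.019,0],[0,0,0]],
  [1,[-0.011,0,0],[0,0,0]],
  [1,[-0.012,0,0],[0,0,0]],
  [1,[0,0,0],[0,0,0]],
  [1,[0,0,0],[0,0,0]],
])

```text
time_s: 18.38
eef_pos: [441.0, 190.6, 91.6]
ee_rot: [0.0, 0.035, 0.999, 0.0]
force: [0.4, -1.0, -0.7]
grip_width: 0.125
grip_force: 78.5
```

```bash
python3 - <<'E'
from h import *
go(441.7,191.3,54.5,-.071)
s=snap('scene');t=snap('top')
hsv=cv2.cvtColor(t['pixels'],cv2.COLOR_RGB2HSV)
m=(hsv[...,0]>13)&(hsv[...,0]<28)&(hsv[...,1]>125)&(hsv[...,2]>70)
z=sense()['eef_pos'][2]-6.5+14
for ce,a,r,q in fit(t,m,z): print(ce,a,r,cv2.boxPoints(r).round(1).tolist())
E
```

```text
shift [-0.0007  0.0008  0.0371] turn [0.   0.   0.01] pos [441.  190.6  91.6] t 18.3833 F [ 0.4 -1.  -0.7] grip 0.125 78.5
[266. 177.] 77 ((552.0153198242188, 108.93649291992188), (11.33018684387207, 56.474647521972656), 87.0876693725586) [[523.5, 104.69999694824219], [579.9000244140625, 101.80000305175781], [580.5, 113.19999694824219], [524.0999755859375, 116.0]]
[405. 178.] 72 ((566.9089965820312, -284.13043212890625), (20.755367279052734, 46.18601989746094), 88.96024322509766) [[543.5999755859375, -294.1000061035156], [589.7999877929688, -294.8999938964844], [590.2000122070312, -274.20001220703125], [544.0, -273.29998779296875]]
[239. 181.] 74 ((540.9298706054688, 183.62583923339844), (10.771829605102539, 56.83401107788086), 86.23155212402344) [[512.2000122070312, 180.10000610351562], [568.9000244140625, 176.39999389648438], [569.5999755859375, 187.10000610351562], [512.9000244140625, 190.89999389648438]]
```

Request:
servo_tool([
  [1,[0,0.0005,0.019],[0,0,0]],
  [1,[0,0,0.018],[0,0,0]],
  [1,[0,0,0],[0,0,0]],
  [1,[-0.01,0,0],[0,0,0]],
  [1,[-0.01,0,0],[0,0,0]],
  [1,[-0.01,0,0],[0,0,0]],
  [1,[-0.008,0,0],[0,0,0]],
  [1,[0,0,0],[0,0,0]],
])

```text
time_s: 19.15
eef_pos: [480.1, 188.5, 55.1]
ee_rot: [0.001, 0.035, 0.999, 0.0]
force: [0.9, 0.4, -0.7]
grip_width: 0.129
grip_force: 78.5
```

Request:
servo_tool([
  [1,[-0.01,0,0],[0,0,0]],
  [1,[-0.01,0,0],[0,0,0]],
  [1,[-0.01,0,0],[0,0,0]],
  [1,[-0.01,0,0],[0,0,0]],
  [1,[-0.01,0,0],[0,0,0]],
  [1,[-0.01,0,0],[0,0,0]],
  [1,[-0.01,0,0],[0,0,0]],
  [1,[0,0,0],[0,0,0]],
])

```text
time_s: 19.82
eef_pos: [549.6, 183.5, 54.7]
ee_rot: [0.0, 0.035, 0.999, 0.0]
force: [0.2, 0.1, -0.6]
grip_width: 0.128
grip_force: 78.5
```

Request:
servo_tool([
  [1,[-0.003,0,0],[0,0,0]],
  [1,[-0.003,0,0],[0,0,0]],
  [1,[-0.002,0,0],[0,0,0]],
  [1,[0,0,0],[0,0,0]],
])

```text
time_s: 20.15
eef_pos: [556.8, 183.1, 54.4]
ee_rot: [0.0, 0.035, 0.999, 0.0]
force: [0.3, 0.1, -0.3]
grip_width: 0.128
grip_force: 78.5
```

Request:
servo_tool([
  [1,[-0.0015,0,0],[0,0,0]],
  [1,[-0.0015,0,0],[0,0,0]],
  [1,[-0.001,0,0],[0,0,0]],
  [1,[0,0,0],[0,0,0]],
])

```text
time_s: 20.48
eef_pos: [560.9, 182.7, 54.3]
ee_rot: [0.0, 0.035, 0.999, 0.0]
force: [0.5, -0.1, -0.9]
grip_width: 0.13
grip_force: 78.5
```

Request:
servo_tool([
  [1,[-0.001,0,0],[0,0,0]],
  [1,[0,0,0],[0,0,0]],
])

```text
time_s: 20.65
eef_pos: [561.5, 182.7, 54.2]
ee_rot: [-0.0, 0.035, 0.999, -0.0]
force: [-1.0, 0.3, -0.5]
grip_width: 0.131
grip_force: 78.5
```

Request:
servo_tool([
  [1,[-0.001,0,0],[0,0,0]],
  [1,[-0.001,0,0],[0,0,0]],
  [1,[0,0,0],[0,0,0]],
])

```text
time_s: 20.9
eef_pos: [561.6, 182.7, 53.4]
ee_rot: [-0.003, 0.035, 0.999, -0.0]
force: [-9.6, 0.2, 0.9]
grip_width: 0.128
grip_force: 78.6
```

Request:
servo_tool([
  [1,[-0.001,0,0],[0,0,0]],
  [1,[0,0,0],[0,0,0]],
])

```text
time_s: 21.07
eef_pos: [561.6, 182.7, 53.0]
ee_rot: [-0.004, 0.035, 0.999, -0.0]
force: [-12.9, 0.6, 0.5]
grip_width: 0.13
grip_force: 78.7
```

Request:
servo_tool([
  [0.2,[0.001,0,0],[0,0,0]],
  [0.2,[0,0,0],[0,0,0]],
  [0.2,[0,0,0],[0,0,0]],
  [0.2,[0,0,-0.03],[0,0,0]],
  [0.2,[0,0,-0.035],[0,0,0]],
  [0.2,[0,0,-0.035],[0,0,0]],
  [0.2,[-0.003,-0.022,0],[0,0,0]],
  [0.2,[-0.003,-0.022,0],[0,0,0]],
  [0.2,[-0.003,-0.022,0],[0,0,0]],
  [0.2,[-0.003,-0.022,0],[0,0,0]],
])

```text
time_s: 21.9
eef_pos: [570.0, 92.9, 154.8]
ee_rot: [0.001, 0.035, 0.999, -0.0]
force: [0.2, 0.0, -0.5]
grip_width: 0.398
grip_force: 0.0
```

Request:
servo_tool([
  [0.2,[-0.003,-0.022,0],[0,0,0]],
  [0.2,[-0.003,-0.022,0],[0,0,0]],
  [0.2,[-0.003,-0.022,0],[0,0,0]],
  [0.2,[-0.003,-0.022,0],[0,0,0]],
  [0.2,[-0.003,-0.022,0],[0,0,0]],
  [0.2,[0,0,0],[0,0,0.54]],
  [0.2,[0,0,0],[0,0,0]],
])

```text
time_s: 22.48
eef_pos: [577.3, -18.2, 154.6]
ee_rot: [0.001, 0.065, 0.998, -0.0]
force: [-0.0, -0.0, 0.7]
grip_width: 0.402
grip_force: 0.0
```

```bash
python3 - <<'E'
from h import *
go(596.4,-98.4,150,-.128)
s=snap('scene');t=snap('top')
hsv=cv2.cvtColor(t['pixels'],cv2.COLOR_RGB2HSV)
m=(hsv[...,0]>13)&(hsv[...,0]<28)&(hsv[...,1]>125)&(hsv[...,2]>70)
for ce,a,r,q in fit(t,m,62): print(ce,a,r,cv2.boxPoints(r).round(1).tolist())
for nm,cc,w in(('top',t,9),('scene',s,9)):
    g=cv2.cvtColor(cc['pixels'],cv2.COLOR_RGB2GRAY)
    for p in [(683.7,-109.7,99),(640.7,-104,99),(596.4,-98.4,99)]:
        u,v=proj(cc,[p])[0]; x0,y0=int(u)-w,int(v)-w; mm=(g[y0:y0+2*w,x0:x0+2*w]<45).astype(np.uint8)
        n,l,st,ce=cv2.connectedComponentsWithStats(mm)
        for i in range(1,n):
            if st[i,4]>8: print(nm,(u.round(1),v.round(1)),(ce[i]+[x0,y0]).round(1),st[i],ray(cc,[ce[i]+[x0,y0]],99 if nm=='top' else 87)[0].round(1))
cv2.imwrite('pics/m8.png',np.hstack([cv2.resize(s['pixels'][155:275,300:420,::-1],(400,400),interpolation=2),cv2.resize(t['pixels'][110:210,270:370,::-1],(400,400),interpolation=2)]))
E
```

```text
shift [-0.0294 -0.0771  0.0046] turn [-0.    0.01 -0.02] pos [577.3 -18.2 154.6] t 22.4833 F [-0.  -0.   0.7] grip 0.402 0.0
[241. 175.] 77 ((563.3574829101562, 182.4730682373047), (11.734481811523438, 58.732845306396484), 87.84437561035156) [[533.7999877929688, 177.6999969482422], [592.5, 175.5], [592.9000244140625, 187.1999969482422], [534.2000122070312, 189.39999389648438]]
[266. 177.] 77 ((557.368408203125, 107.57440948486328), (11.740273475646973, 58.5186882019043), 87.0876693725586) [[527.7999877929688, 103.19999694824219], [586.2999877929688, 100.19999694824219], [586.9000244140625, 112.0], [528.4000244140625, 114.9000015258789]]
[405. 178.] 72 ((572.8012084960938, -299.7193603515625), (21.50659942626953, 47.85773468017578), 88.96024322509766) [[548.7000122070312, -310.0], [596.5, -310.8999938964844], [596.9000244140625, -289.3999938964844], [549.0999755859375, -288.5]]
top (np.float64(340.5), np.float64(164.5)) [339.3 169.4] [ 3 13 12  3 17] [582.4 -95.1  99. ]
scene (np.float64(380.3), np.float64(215.2)) [381.5 219.3] [ 7  9  8  9 57] [ 688.  -111.5   87. ]
scene (np.float64(364.7), np.float64(219.1)) [359.7 212.5] [ 1  1  9  3 11] [663.3 -64.1  87. ]
scene (np.float64(364.7), np.float64(219.1)) [365.9 223.4] [ 7  9  8  9 58] [ 644.4 -106.3   87. ]
scene (np.float64(348.2), np.float64(223.2)) [349.7 227.5] [ 8  9  7  9 51] [ 600.6 -100.6   87. ]
```

View pics/m8.png

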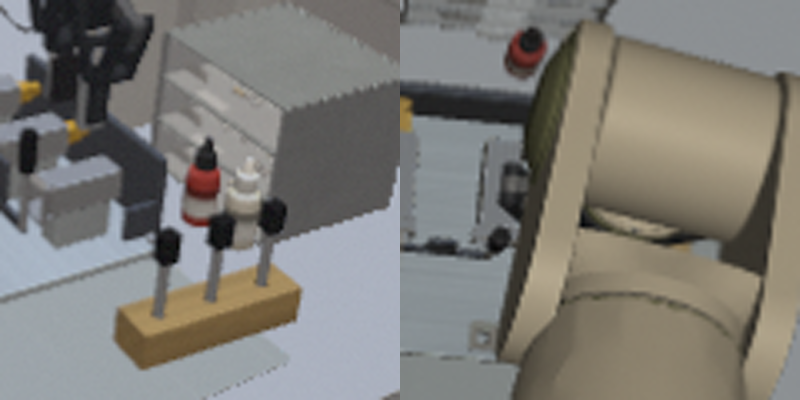

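Left: the fingers are up at (90,70). The three pin heads stand in the rack at (168,245), (220,232) and (273,216). The rack is free all round, and the bottles are behind it.

Request:
servo_tool([
  [0.2,[-0.008,-0.0195,0],[0,0,0]],
  [0.2,[-0.008,-0.0195,0],[0,0,0]],
  [0.2,[-0.008,-0.0195,0],[0,0,0]],
  [0.2,[-0.0075,-0.0195,0],[0,0,0]],
  [0.2,[0,0,0.02],[0,0,0]],
  [0.2,[0,0,0],[0,0,0]],
  [0.2,[0,0,0],[0,0,0]],
], squeeze=60)

```text
time_s: 23.17
eef_pos: [597.9, -97.3, 133.7]
ee_rot: [-0.001, 0.062, 0.998, 0.0]
force: [0.3, 0.3, 0.4]
grip_width: 0.398
grip_force: 0.0
```

```bash
python3 - <<'E'
from h import *
go(598.5,-99.5,71,-.128)
s=snap('scene'); e=sense()['eef_pos']; print(proj(s,[e,[598.5,-99.5,87]]))
u,v=proj(s,[e])[0].astype(int)
cv2.imwrite('pics/m9.png',cv2.resize(s['pixels'][v-30:v+45,u-50:u+50,::-1],(600,450),interpolation=2)); print(u,v)
E
```

```text
shift [-0.001  -0.0021  0.0627] turn [ 0.01 -0.02  0.03] pos [597.9 -97.3 133.7] t 23.1667 F [0.3 0.3 0.4] grip 0.398 0.0
[[350.33077275 209.48708727]
 [348.68051193 227.5603142 ]]
350 209
```

View pics/m9.png

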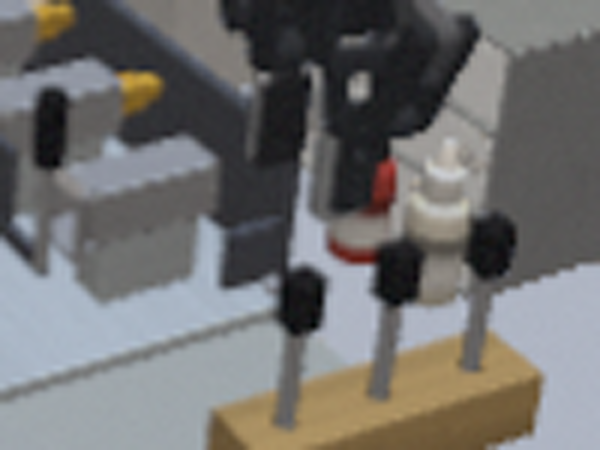

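The fingers straddle the nearest pin, whose head is at (303,300), and the tips' midpoint is at (307,185). Aligned to a few mm.

Request:
servo_tool([
  [0.2,[-0.002,-0.002,0.02],[0,0,0]],
  [0.2,[0,0,0.02],[0,0,0]],
  [0.2,[0,0,0.02],[0,0,0]],
  [0.2,[0,0,0.003],[0,0,0]],
  [0.2,[0,0,0],[0,0,0]],
  [0.5,[0,0,0],[0,0,0]],
  [0.8,[0,0,0],[0,0,0]],
  [0.8,[0,0,0],[0,0,0]],
  [0.8,[0,0,0],[0,0,0]],
  [0.8,[0,0,0],[0,0,0]],
], squeeze=40)

```text
time_s: 24.05
eef_pos: [600.9, -101.3, 73.1]
ee_rot: [0.002, 0.063, 0.998, -0.001]
force: [-1.6, -4.3, 7.2]
grip_width: 0.15
grip_force: 39.3
```

Request:
servo_tool([
  [0.8,[0,0,-0.02],[0,0,0]],
  [0.8,[0,0,-0.035],[0,0,0]],
  [0.8,[0,0,-0.035],[0,0,0]],
  [0.8,[0,0,-0.035],[0,0,-0.54]],
  [0.8,[0.0105,0.0227,0],[0,0,0]],
  [0.8,[0.0105,0.0227,0],[0,0,0]],
  [0.8,[0.0105,0.0227,0],[0,0,0]],
  [0.8,[0.0105,0.0227,0],[0,0,0]],
  [0.8,[0.0105,0.0227,0],[0,0,0]],
  [0.8,[0.0105,0.0227,0],[0,0,0]],
])

```text
time_s: 24.88
eef_pos: [546.0, 41.2, 196.8]
ee_rot: [0.0, 0.035, 0.999, 0.0]
force: [1.5, 0.4, 0.2]
grip_width: 0.155
grip_force: 39.9
```

Request:
servo_tool([
  [0.8,[0.0105,0.0227,0],[0,0,0]],
  [0.8,[0.0105,0.0227,0],[0,0,0]],
  [0.8,[0.0105,0.0227,0],[0,0,0]],
  [0.8,[0,0,0.03],[0,0,0]],
  [0.8,[0,0,0.03],[0,0,0]],
  [0.8,[0,0,0.02],[0,0,0]],
  [0.8,[0,0,0],[0,0,0]],
  [0.8,[0,0,0],[0,0,0]],
])

```text
time_s: 25.55
eef_pos: [519.9, 110.1, 116.6]
ee_rot: [-0.0, 0.035, 0.999, 0.0]
force: [0.7, -0.2, -0.1]
grip_width: 0.154
grip_force: 39.8
```

```bash
python3 - <<'E'
from h import *
go(520.7,109.8,118,-.071)
s=snap('scene');t=snap('top'); e=sense()['eef_pos']; print(proj(s,[[e[0],e[1],e[2]-67],[520.7,109.8,36],[525.5,184.6,36],[515.5,35,36]]))
u,v=proj(s,[e])[0].astype(int)
cv2.imwrite('pics/m10.png',cv2.resize(s['pixels'][v-20:v+55,u-50:u+50,::-1],(800,600),interpolation=2)); print(u,v)
E
```

```text
shift [-0.0008 -0.0003 -0.0014] turn [ 0.   -0.01  0.01] pos [519.9 110.1 116.6] t 25.55 F [ 0.7 -0.2 -0.1] grip 0.154 39.8
[[271.65730045 206.90085972]
 [271.52317525 211.75346768]
 [259.15300787 198.56955715]
 [285.20541541 226.52267127]]
272 184
```

View pics/m10.png

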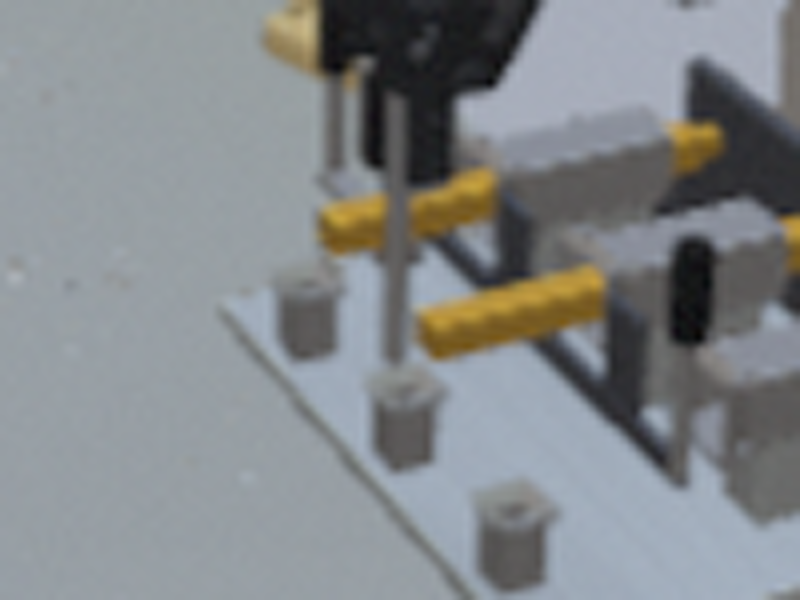

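The pin foot (396,362) hangs above the middle socket (406,385), about 10 crop pixels or 3 mm short in the feed direction. Both bars are home, with their noses at the stop plate. I'll correct by 3 mm and lower while watching the force.

Request:
servo_tool([
  [0.8,[-0.003,0,0.004],[0,0,0]],
  [0.8,[0,0,0.004],[0,0,0]],
  [0.8,[0,0,0.004],[0,0,0]],
  [0.8,[0,0,0.004],[0,0,0]],
  [0.8,[0,0,0],[0,0,0]],
])

```text
time_s: 26.07
eef_pos: [522.8, 109.7, 99.5]
ee_rot: [-0.0, 0.035, 0.999, 0.0]
force: [2.0, 0.8, 0.2]
grip_width: 0.154
grip_force: 39.6
```

Request:
servo_tool([
  [0.8,[0,0,0.003],[0,0,0]],
  [0.8,[0,0,0.003],[0,0,0]],
  [0.8,[0,0,0],[0,0,0]],
])

```text
time_s: 26.32
eef_pos: [522.9, 109.7, 93.8]
ee_rot: [-0.0, 0.035, 0.999, 0.0]
force: [1.2, 0.8, -2.0]
grip_width: 0.154
grip_force: 39.7
```

Request:
servo_tool([
  [0.8,[0,0,0.004],[0,0,0]],
  [0.8,[0,0,0.004],[0,0,0]],
  [0.8,[0,0,0.004],[0,0,0]],
  [0.8,[0,0,0.002],[0,0,0]],
  [0.8,[0,0,0],[0,0,0]],
])

```text
time_s: 26.73
eef_pos: [522.8, 109.7, 79.7]
ee_rot: [-0.0, 0.035, 0.999, -0.0]
force: [1.1, 0.3, -1.6]
grip_width: 0.157
grip_force: 39.7
```

Request:
servo_tool([
  [0.8,[0,0,0.0015],[0,0,0]],
  [0.8,[0,0,0.0015],[0,0,0]],
  [0.8,[0,0,0],[0,0,0]],
])

```text
time_s: 26.98
eef_pos: [522.9, 109.7, 77.1]
ee_rot: [-0.0, 0.035, 0.999, -0.0]
force: [1.9, 0.5, -0.8]
grip_width: 0.15
grip_force: 39.7
```

Request:
servo_tool([
  [0.8,[0,0,0.0015],[0,0,0]],
  [0.8,[0,0,0.0015],[0,0,0]],
  [0.8,[0,0,0],[0,0,0]],
])

```text
time_s: 27.23
eef_pos: [523.9, 109.7, 76.0]
ee_rot: [0.001, 0.035, 0.999, -0.0]
force: [-2.4, 0.0, 15.3]
grip_width: 0.157
grip_force: 41.9
```

Request:
servo_tool([
  [0.8,[0,0,0.001],[0,0,0]],
  [0.8,[0,0,0],[0,0,0]],
])

```text
time_s: 27.4
eef_pos: [524.4, 109.7, 75.9]
ee_rot: [0.002, 0.035, 0.999, -0.0]
force: [-2.5, 0.2, 21.3]
grip_width: 0.152
grip_force: 42.7
```

Request:
servo_tool([
  [0.2,[0,0,0],[0,0,0]],
  [0.2,[0,0,0],[0,0,0]],
  [0.2,[0,0,0],[0,0,0]],
  [0.2,[0,0,-0.03],[0,0,0]],
  [0.2,[0,0,-0.035],[0,0,0]],
  [0.2,[-0.015,-0.023,-0.02],[0,0,0]],
  [0.2,[-0.015,-0.023,0],[0,0,0]],
  [0.2,[-0.015,-0.023,0],[0,0,0]],
  [0.2,[-0.015,-0.023,0],[0,0,0]],
  [0.2,[-0.015,-0.023,0],[0,0,0]],
])

```text
time_s: 28.23
eef_pos: [590.1, -11.4, 157.9]
ee_rot: [-0.0, 0.035, 0.999, 0.0]
force: [-0.1, -0.2, 0.2]
grip_width: 0.4
grip_force: 0.0
```

Request:
servo_tool([
  [0.2,[-0.015,-0.023,0],[0,0,0]],
  [0.2,[-0.015,-0.023,0],[0,0,0]],
  [0.2,[-0.015,-0.023,0],[0,0,0]],
  [0.2,[-0.015,-0.023,0],[0,0,0]],
  [0.2,[0,0,0],[0,0,0.54]],
  [0.2,[0,0,0],[0,0,0]],
  [0.2,[0,0,0],[0,0,0]],
])

```text
time_s: 28.82
eef_pos: [642.9, -105.9, 157.7]
ee_rot: [-0.001, 0.062, 0.998, 0.0]
force: [-0.7, 0.0, 0.8]
grip_width: 0.4
grip_force: 0.0
```

```bash
python3 - <<'E'
from h import *
go(643.4,-106.9,72,-.128)
t=snap('top');s=snap('scene')
hsv=cv2.cvtColor(t['pixels'],cv2.COLOR_RGB2HSV)
m=(hsv[...,0]>13)&(hsv[...,0]<28)&(hsv[...,1]>125)&(hsv[...,2]>70)
for ce,a,r,q in fit(t,m,62): print(ce,a,r)
g=cv2.cvtColor(t['pixels'],cv2.COLOR_RGB2GRAY)
u,v=proj(t,[(521,109.6,102)])[0]; x0,y0=int(u)-8,int(v)-8; mm=(g[y0:y0+16,x0:x0+16]<50).astype(np.uint8)
n,l,st,ce=cv2.connectedComponentsWithStats(mm); print([(st[i],ray(t,[ce[i]+[x0,y0]],102)[0].round(1)) for i in range(1,n)])
E
```

```text
shift [-0.0007 -0.001   0.0857] turn [ 0.   -0.01  0.03] pos [ 642.9 -105.9  157.7] t 28.8167 F [-0.7  0.   0.8] grip 0.4 0.0
[241. 175.] 77 ((563.3574829101562, 182.4730682373047), (11.734481811523438, 58.732845306396484), 87.84437561035156)
[267. 176.] 69 ((560.251220703125, 107.42774963378906), (11.740273475646973, 52.74557113647461), 87.0876693725586)
[405. 178.] 66 ((574.2840576171875, -299.74627685546875), (21.50659942626953, 44.89161682128906), 88.96024322509766)
[(array([ 6,  7,  5,  5, 20], dtype=int32), array([520.2, 110.5, 102. ]))]
```

Pin 1's head reads (520.2, 110.5) at the middle socket, as it should. Now the second pin.

Request:
servo_tool([
  [0.2,[-0.0005,-0.001,0.025],[0,0,0]],
  [0.2,[0,0,0.025],[0,0,0]],
  [0.2,[0,0,0.025],[0,0,0]],
  [0.2,[0,0,0.0105],[0,0,0]],
  [0.2,[0,0,0],[0,0,0]],
  [0.5,[0,0,0],[0,0,0]],
  [0.8,[0,0,0],[0,0,0]],
  [0.8,[0,0,0],[0,0,0]],
  [0.8,[0,0,0],[0,0,0]],
  [0.8,[0,0,0],[0,0,0]],
])

```text
time_s: 29.75
eef_pos: [644.5, -107.4, 74.6]
ee_rot: [0.002, 0.063, 0.998, -0.0]
force: [-0.6, 1.2, 5.9]
grip_width: 0.158
grip_force: 43.9
```

Request:
servo_tool([
  [0.8,[0,0,-0.02],[0,0,0]],
  [0.8,[0,0,-0.035],[0,0,0]],
  [0.8,[0,0,-0.035],[0,0,0]],
  [0.8,[0,0,-0.035],[0,0,-0.54]],
  [0.8,[0.0115,0.0236,0],[0,0,0]],
  [0.8,[0.0115,0.0236,0],[0,0,0]],
  [0.8,[0.0115,0.0236,0],[0,0,0]],
  [0.8,[0.0115,0.0236,0],[0,0,0]],
  [0.8,[0.0115,0.0236,0],[0,0,0]],
  [0.8,[0.0115,0.0236,0],[0,0,0]],
])

```text
time_s: 30.58
eef_pos: [584.0, 39.9, 198.2]
ee_rot: [0.0, 0.035, 0.999, -0.0]
force: [1.2, 0.5, -1.0]
grip_width: 0.151
grip_force: 43.0
```

Request:
servo_tool([
  [0.8,[0.0114,0.0236,0],[0,0,0]],
  [0.8,[0.0114,0.0236,0],[0,0,0]],
  [0.8,[0.0114,0.0236,0],[0,0,0]],
  [0.8,[0.0114,0.0236,0],[0,0,0]],
  [0.8,[0.0114,0.0236,0],[0,0,0]],
  [0.8,[0.0114,0.0236,0],[0,0,0]],
  [0.8,[0,0,0.035],[0,0,0]],
  [0.8,[0,0,0.035],[0,0,0]],
  [0.8,[0,0,0.01],[0,0,0]],
  [0.8,[0,0,0],[0,0,0]],
])

```text
time_s: 31.42
eef_pos: [525.1, 184.6, 115.9]
ee_rot: [-0.002, 0.035, 0.999, -0.0]
force: [-0.1, -0.1, -0.1]
grip_width: 0.155
grip_force: 43.0
```

Request:
servo_tool([
  [0.8,[0,0,0],[0,0,0]],
  [0.8,[0,0,0],[0,0,0]],
])

```text
time_s: 31.58
eef_pos: [527.5, 184.7, 119.9]
ee_rot: [0.002, 0.035, 0.999, 0.0]
force: [0.3, -0.1, 0.4]
grip_width: 0.155
grip_force: 43.0
```

```bash
python3 - <<'E'
from h import *
go(527,184.6,118,-.071)
s=snap('scene'); e=sense()['eef_pos']
u,v=proj(s,[[526,184.6,36]])[0].astype(int)
cv2.imwrite('pics/m11.png',cv2.resize(s['pixels'][v-45:v+30,u-50:u+50,::-1],(800,600),interpolation=2)); print(u,v)
E
```

```text
shift [ 0.0005 -0.0002  0.0019] turn [0.01 0.03 0.01] pos [527.5 184.7 119.9] t 31.5833 F [ 0.3 -0.1  0.4] grip 0.155 43.0
259 198
```

View pics/m11.png

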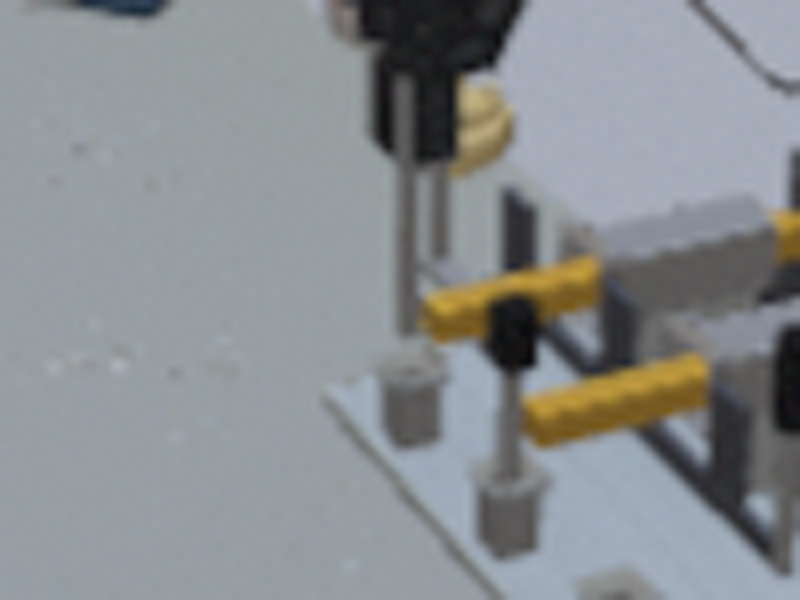

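The first pin stands in the middle socket at (512,470). The second pin's foot (406,337) is above the left socket (413,362), about 2 mm short. I'll correct that and lower.

Request:
servo_tool([
  [0.8,[-0.002,0,0.004],[0,0,0]],
  [0.8,[0,0,0.005],[0,0,0]],
  [0.8,[0,0,0.005],[0,0,0]],
  [0.8,[0,0,0.005],[0,0,0]],
  [0.8,[0,0,0],[0,0,0]],
])

```text
time_s: 32.05
eef_pos: [527.9, 184.6, 97.6]
ee_rot: [-0.001, 0.035, 0.999, -0.0]
force: [0.6, -1.2, -1.6]
grip_width: 0.152
grip_force: 42.9
```

Request:
servo_tool([
  [0.8,[0,0,0.003],[0,0,0]],
  [0.8,[0,0,0.003],[0,0,0]],
  [0.8,[0,0,0],[0,0,0]],
])

```text
time_s: 32.3
eef_pos: [528.1, 184.7, 92.2]
ee_rot: [-0.0, 0.035, 0.999, -0.0]
force: [1.0, -0.3, -0.4]
grip_width: 0.153
grip_force: 43.0
```

Request:
servo_tool([
  [0.8,[0,0,0.004],[0,0,0]],
  [0.8,[0,0,0.004],[0,0,0]],
  [0.8,[0,0,0.004],[0,0,0]],
  [0.8,[0,0,0.0015],[0,0,0]],
  [0.8,[0,0,0],[0,0,0]],
])

```text
time_s: 32.72
eef_pos: [528.1, 184.7, 78.8]
ee_rot: [-0.0, 0.035, 0.999, -0.0]
force: [1.0, 0.4, 0.1]
grip_width: 0.155
grip_force: 43.0
```

Request:
servo_tool([
  [0.8,[0,0,0.0015],[0,0,0]],
  [0.8,[0,0,0.001],[0,0,0]],
  [0.8,[0,0,0],[0,0,0]],
])

```text
time_s: 32.97
eef_pos: [528.6, 184.8, 77.6]
ee_rot: [0.001, 0.035, 0.999, 0.0]
force: [-0.8, -0.1, 5.4]
grip_width: 0.153
grip_force: 43.9
```

Request:
servo_tool([
  [0.8,[0,0,0.001],[0,0,0]],
  [0.8,[0,0,0.0005],[0,0,0]],
  [0.8,[0,0,0],[0,0,0]],
])

```text
time_s: 33.22
eef_pos: [529.1, 184.8, 77.4]
ee_rot: [0.001, 0.035, 0.999, 0.0]
force: [-3.2, -1.2, 15.8]
grip_width: 0.155
grip_force: 45.3
```

Request:
servo_tool([
  [0.2,[0,0,0],[0,0,0]],
  [0.2,[0,0,0],[0,0,0]],
  [0.2,[0,0,0],[0,0,0]],
  [0.2,[0,0,-0.03],[0,0,0]],
  [0.2,[0,0,-0.035],[0,0,0]],
  [0.2,[-0.0125,0.024,0],[0,0,0]],
  [0.2,[-0.0125,0.024,0],[0,0,0]],
  [0.2,[-0.0125,0.024,0],[0,0,0]],
  [0.2,[-0.0125,0.024,0],[0,0,0]],
  [0.2,[0,0,0],[0,0,0]],
])

```text
time_s: 34.05
eef_pos: [585.7, 280.2, 139.4]
ee_rot: [0.0, 0.034, 0.999, 0.0]
force: [-1.3, -0.8, -0.4]
grip_width: 0.401
grip_force: 0.0
```

```bash
python3 - <<'E'
from h import *
go(585,277,73,-.071)
t=snap('top');P=world(t);s=snap('scene');Q=world(s)
g=cv2.cvtColor(t['pixels'],cv2.COLOR_RGB2GRAY)
for p in [(521,109.6,102),(526,184.6,102),(585,277,100)]:
    for nm,cc,PP in(('top',t,P),('scene',s,Q)):
        g=cv2.cvtColor(cc['pixels'],cv2.COLOR_RGB2GRAY)
        u,v=proj(cc,[p])[0]; x0,y0=int(u)-8,int(v)-8; mm=(g[y0:y0+16,x0:x0+16]<50).astype(np.uint8)
        n,l,st,ce=cv2.connectedComponentsWithStats(mm)
        for i in range(1,n):
            if st[i,4]>8: print(nm,(u.round(1),v.round(1)),(st[i,:2]+[x0,y0]),st[i,2:],ray(cc,[ce[i]+[x0,y0]],p[2]-(12 if nm=='scene' else 0))[0].round(1),'z',np.nanmedian(PP[y0:y0+16,x0:x0+16][l==i][:,2]).round(1))
E
```

```text
shift [ 0.0005 -0.0033  0.0664] turn [0.01 0.   0.04] pos [585.7 280.2 139.4] t 34.05 F [-1.3 -0.8 -0.4] grip 0.401 0.0
top (np.float64(266.0), np.float64(188.8)) [264 187] [ 5  5 20] [520.2 110.5 102. ] z 103.8
scene (np.float64(272.1), np.float64(190.2)) [270 190] [ 7  8 45] [523.9 110.8  90. ] z 93.6
top (np.float64(239.0), np.float64(186.2)) [238 184] [ 4  6 21] [524.2 183.3 102. ] z 103.2
scene (np.float64(259.4), np.float64(177.8)) [262 169] [ 4  4 15] [569.4 237.4  90. ] z 68.1
scene (np.float64(259.4), np.float64(177.8)) [258 178] [ 5  7 31] [528.1 184.9  90. ] z 95.0
top (np.float64(206.6), np.float64(164.4)) [198 156] [15  9 71] [597.3 279.9 100. ] z 295.0
scene (np.float64(261.3), np.float64(160.9)) [262 161] [ 4  7 26] [591.9 275.5  88. ] z 88.8
```

Both pin heads read about 103 mm high at their sockets, so they are seated. Now grasping the lever knob again.

Request:
servo_tool([
  [0.2,[-0.001,-0.003,0.02],[0,0,0]],
  [0.2,[0,0,0.02],[0,0,0]],
  [0.2,[0,0,0.02],[0,0,0]],
  [0.2,[0,0,0.006],[0,0,0]],
  [0.8,[0,0,0],[0,0,0]],
  [0.8,[0,0,0],[0,0,0]],
  [0.8,[0,0,0],[0,0,0]],
  [0.8,[0,0,0],[0,0,0]],
  [0.8,[0,0,0],[0,0,0]],
  [0.8,[0,0,0],[0,0,0]],
], squeeze=20)

```text
time_s: 34.98
eef_pos: [584.3, 277.9, 73.4]
ee_rot: [-0.001, 0.034, 0.999, 0.003]
force: [3.4, 24.0, -18.2]
grip_width: 0.155
grip_force: 22.7
```

Request:
servo_tool([
  [0.8,[-0.0096,-0.0023,0],[0,0,0]],
  [0.8,[-0.0093,-0.0025,0],[0,0,0]],
  [0.8,[-0.0087,-0.004,0],[0,0,0]],
  [0.8,[-0.0079,-0.0055,0],[0,0,0]],
  [0.8,[-0.0068,-0.0068,0],[0,0,0]],
  [0.8,[-0.0055,-0.0079,0],[0,0,0]],
  [0.8,[-0.004,-0.0087,0],[0,0,0]],
  [0.8,[-0.0025,-0.0093,0],[0,0,0]],
  [0.8,[-0.0008,-0.0096,0],[0,0,0]],
  [0.8,[0,0,0],[0,0,0]],
])

```text
time_s: 35.82
eef_pos: [637.7, 218.8, 75.2]
ee_rot: [0.003, 0.035, 0.999, 0.006]
force: [13.0, 31.1, -13.1]
grip_width: 0.151
grip_force: 22.8
```

Request:
servo_tool([
  [0.8,[0,0.0015,0],[0,0,0]],
  [0.34,[0,0,0],[0,0,0]],
  [0.34,[0,0,0],[0,0,0]],
  [0.34,[0,0,0],[0,0,0]],
  [0.34,[0,0,-0.03],[0,0,0]],
  [0.34,[0,0,-0.035],[0,0,0]],
  [0.34,[0,0,-0.035],[0,0,0]],
  [0.34,[0.03,0.03,0],[0,0,0]],
  [0.34,[0.03,0.03,0],[0,0,0]],
  [0.34,[0.03,0.03,0],[0,0,0]],
])

```text
time_s: 36.65
eef_pos: [554.1, 309.6, 175.7]
ee_rot: [0.001, 0.036, 0.999, 0.0]
force: [0.9, 1.6, 0.0]
grip_width: 0.332
grip_force: 0.0
```

Request:
servo_tool([
  [0.34,[0.03,0.03,0],[0,0,0]],
  [0.34,[0.03,0.03,0],[0,0,0]],
  [0.34,[0.03,0.03,0],[0,0,0]],
  [0.34,[0,0,0],[0,0,0]],
  [0.34,[0,0,0],[0,0,0]],
])

```text
time_s: 37.07
eef_pos: [471.6, 404.9, 175.3]
ee_rot: [0.001, 0.033, 0.999, 0.0]
force: [1.2, -0.8, -0.2]
grip_width: 0.333
grip_force: 0.0
```

```bash
python3 - <<'E'
from h import *
t=snap('top');P=world(t); s=snap('scene')
print(sense()['eef_pos'],sense()['force'])
hsv=cv2.cvtColor(t['pixels'],cv2.COLOR_RGB2HSV)
m=(hsv[...,0]>13)&(hsv[...,0]<28)&(hsv[...,1]>125)&(hsv[...,2]>70)
for ce,a,r,q in fit(t,m,62): print(ce,a,r)
g=cv2.cvtColor(t['pixels'],cv2.COLOR_RGB2GRAY)
for p in [(521,109.6,102),(526,184.6,102),(637,220,100),(574.4,34.4,115)]:
        u,v=proj(t,[p])[0]; x0,y0=int(u)-8,int(v)-8; mm=(g[y0:y0+16,x0:x0+16]<50).astype(np.uint8)
        n,l,st,ce=cv2.connectedComponentsWithStats(mm)
        for i in range(1,n):
            if st[i,4]>8: print(p,st[i,2:],ray(t,[ce[i]+[x0,y0]],p[2])[0].round(1),'z',np.nanmedian(P[y0:y0+16,x0:x0+16][l==i][:,2]).round(1))
E
```

```text
[473.31439512 403.13944249 174.84514643] [ 1.12506339 -0.17824737 -0.83140492]
[241. 174.] 69 ((566.2468872070312, 182.36431884765625), (11.734481811523438, 52.94993591308594), 87.84437561035156)
[267. 176.] 68 ((561.3486938476562, 107.37191772460938), (11.740273475646973, 50.54777526855469), 87.0876693725586)
[405. 178.] 72 ((572.8012084960938, -299.7193603515625), (21.50659942626953, 47.85773468017578), 88.96024322509766)
(521, 109.6, 102) [ 5  5 20] [520.2 110.5 102. ] z 102.9
(526, 184.6, 102) [ 4  6 21] [524.2 183.3 102. ] z 102.1
(637, 220, 100) [ 4  7 24] [636.8 217.5 100. ] z 96.7
(574.4, 34.4, 115) [ 6  6 27] [574.8  33.9 115. ] z 114.8
```

```bash
python3 -c "
from rig import *
print(finish_job())"
```

```text
the job is handed in; nothing more can be done
None
```

I handed the job in at about 37 s of the 210 s limit; no verdict came back. By camera and force checks, both bars are home (middle and left tubes) with a pin fully down behind each, the gate is open and the lever is back at locked; I steered clear of the plaster models but did not re-measure them.

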